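Build the crossed-slat teapot stand on the coffee table

ROBOT

A 6-joint arm with a two-finger parallel gripper is mounted at the origin on the work surface. World frame = base frame: x ahead of the robot, y to its left, z up, the work surface at z = 0. Lengths are in mm, angles in degrees, forces in N, time in s.
With the tool pointing down it reaches from about 400 to 825 mm from the base axis. Payload 7 kg.
Tool frame: the origin (TCP) lies on the centre line of the jaws, within the pads' length; the fingertips stand 22 mm ahead of it and the grasp point (between the pads) lies 3 mm ahead of it; z points along the fingers, y is the line along which they close (so a half turn about z gives the same grasp; the last joint's range is limited). The gripper opens to 85 mm and grips with 20 to 120 N. Pads are 22 mm wide; open, the fingers measure 114 mm over their backs; the gripper's body (76 mm by 85 mm) begins 54 mm behind the grasp point. The pads swing forward as they close: fully open they stand 13 mm farther back than shut.
Start: joints at [89.387, 20.546, 0.682, 0, -70.136, -16.507], TCP at [198.711, 645.065, 253.302] pointing down, gripper open.
Joint ranges: [-176.03, 176.03], [-82.01, 121.73], [-58.28, 71.71], [-173.87, 95.51], [-174.79, -0.11], [-173.66, 173.66]. Speed limits (degrees/s): [136.94, 136.94, 172.46, 180, 180, 180].

INTERFACE

Orientations are given as [roll, pitch, yaw] about the fixed x, y, z axes, in that order (R = Rz(yaw) Ry(pitch) Rx(roll)).
In Python, from plant import status, viewer, bot gives the robot as it stands. The module is installed in compiled form; this text tells all that it offers.
- The arm moves only by the tool drive_tool, never from a script. Its argument "series" is one flat list of numbers, 6 for each row, row after row: the shift along the tool's x, y, z in mm, then the turn, a rotation vector about the tool's x, y, z in degrees. In form: [tx, ty, tz, ax, ay, az, tx, ty, tz, ax, ay, az, ...]. A call has exactly 5 rows; each row shifts and turns the commanded pose from where the row before left it, along the tool's axes as they then stand; what a row does not reach is not made up. A row lasts 1/12 s, in which the tool goes at most 41.7 mm and 7.16 degrees, less where a joint would pass 70% of its speed; a pose out of reach is approached as far as the arm can. A call with a gripper value outside its range is refused whole. "claw" is the opening, from 0 (shut) to 1 (fully open), set as the call begins (left out, the last holds). The fingers move at their own pace and stop on an object; "squeeze" is the grip in N (left out, the last holds). Time passes only in rows, so rows that do not move let the fingers close, or fill a call up. It gives the time, the measured TCP pose, the force, the opening and the grip force at its end, in the units of the state.
- status.get_obs(): the state, without advancing time (a new reading comes with each control period).
- viewer.get_image(name): name is "scene" or "top" or "wrist"; returns the picture (384x512x3 uint8, blue, green, red); there is no depth.
- viewer.camera_info(name): a dict with "intrinsics" (3x3 intrinsics, pixels), "k1" (the pictures are not rectified: a ray, as slopes to the right and down, at radius r is drawn at 1 + k1 r^2 times it, then the intrinsics apply), "rvec" (rotation vector, rad) and "tvec" (3), from world to camera coordinates, as OpenCV has them; the wrist camera has in their place "T_tool_cam" (4x4, takes a point from camera to tool coordinates, whose origin is the TCP and whose axes are the flange's). Camera axes: x right, y down, z forward; pixel columns grow to the right and rows downward; lengths in mm; the calibration is good to about 2 mm. A picture is of the moment at which its call begins: read the wrist's pose just before it. camera_info takes no time and is no camera call.
- bot.hand_in(): hands the job in; it is judged then, once.
The state is a dict: "clock": time; "qpos": joint angles; "joint_velocities": joint speeds; "joint_torque": joint torques, N m; "tcp_pos": TCP position; "ee_rot": TCP orientation; "contact_force": force on the tool from outside, world axes, zero at the start; "ft_torque": the same for the moment, N m; "opening": opening from 0.0 (shut) to 1.0 (fully open); "finger_force": force on a finger pad.
Only numpy, scipy, OpenCV 4.12 (cv2) and the standard library are available. Lean on these libraries where they do the work, as an engineer would, in place of code of your own. Each camera call takes 0.05 s, during which the arm holds its last target. There are 200 camera calls.

TASK

Build up the teapot stand: lay the two plain wooden slats flat across the two runners of the square base, then lay the two slats with a hanging hole crosswise on top of them, one lifted up and off the peg of the cup tree where it hangs. In each layer the slats lie parallel, one near each of two opposite sides, centred and spaced like the runners (centre lines 60 mm either side of the middle), so that the tower is square. Set every slat down gently without dropping or toppling it, and leave the other things on the table alone.

Things in the scene. Friction and masses are not known exactly. Their poses are not given: they have to be found in the camera images.
- stand_base: Fixed square brown wooden base, 170 x 170 mm: a board 8 mm thick carrying two runners along its x, each 170 mm long, 30 wide, 22 high, centre lines at y = +60 and -60 mm, tops 30 mm above the table. Origin: middle of the underside, z up. Lower slats lie along its y at x = +60 and -60 mm (middles 38 mm up), upper ones along its x at y = +60 and -60 mm (54 mm up).
- plain_slat_a: Plain brown wooden slat without hole, 160 mm long (x), 30 wide (y), 16 thick (z), lying on the table; origin at its middle. For the lower layer.
- plain_slat_b: The other plain brown wooden slat, the same in all ways. Either slat of a layer may take either side, either way round, either face up.
- holed_slat_lying: Brown wooden slat, 180 mm long (its x), 30 wide (y), 16 thick (z), with a hanging hole near its +x end: the hole runs through along z, 26 mm long (x from +54 to +80 mm) and 14 mm wide. Origin at the middle of the slat. It lies on the table. For the upper layer.
- holed_slat_hanging: Brown wooden slat, 180 mm long (its x), 30 wide (y), 16 thick (z), with a hanging hole near its +x end: the hole runs through along z, 26 mm long (x from +54 to +80 mm) and 14 mm wide. Origin at the middle of the slat. It hangs upright on the peg of the cup tree, hole end up, one broad face to the peg's tip, the other to the pole. For the upper layer.
- cup_tree: Fixed white cup tree: foot 120 mm wide, 16 high; pole 14 mm thick, 277 high. A level peg 7 mm thick runs from the pole along the tree's -x (to the robot's right) to 38 mm from the pole axis, its upper side 250 mm up; its tip turns up 6 mm above that. To free the slat: lift 8 to 17 mm, draw it out 45 mm along -x. Two other short pegs are empty. Origin: middle of the underside, z up.
- peg_mid (a point): Point on the peg's upper side where the hanging slat's hole edge rests, 19.5 mm from the pole's axis.
- tea_cup: A bystander, to be left alone: white cup, 84 mm wide, 65 high, on the saucer beyond the tower. Origin: middle of its underside.
- saucer: A bystander, to be left alone: white saucer, 140 mm wide. Origin: middle of its underside.
- biscuit_dish: A bystander, to be left alone: white dish of biscuits, 148 mm wide, 30 high. Origin: middle of its underside.
- candle: A bystander, to be left alone: white candle, 68 mm wide, 80 high. Origin: middle of its underside.
- remote_control: A bystander, to be left alone: black remote control, 160 x 45 x 18 mm. Origin: middle of its underside.
- teaspoon: A bystander, to be left alone: steel teaspoon, 140 mm long. Origin: middle of its underside.
- sugar_jar: A bystander, to be left alone: white jar with wooden cap, 64 mm wide, 85 high. Origin: middle of its underside.

How it is judged (in metres and radians):
On the way:
1. the two plain slats lie across the runners, released (angle between the x axis of each of plain_slat_a, plain_slat_b and the y axis of stand_base, either way round below 0.17 rad and angle between the z axis of each of plain_slat_a, plain_slat_b and the z axis of stand_base, either way round below 0.08 rad and linear speed of each of plain_slat_a, plain_slat_b below 0.03 m/s and ((x of plain_slat_a in the frame of stand_base between 0.045 and 0.075 m and y of plain_slat_a in the frame of stand_base between -0.02 and 0.02 m and z of plain_slat_a in the frame of stand_base between 0.034 and 0.042 m and x of plain_slat_b in the frame of stand_base between -0.075 and -0.045 m and y of plain_slat_b in the frame of stand_base between -0.02 and 0.02 m and z of plain_slat_b in the frame of stand_base between 0.034 and 0.042 m) or (x of plain_slat_a in the frame of stand_base between -0.075 and -0.045 m and y of plain_slat_a in the frame of stand_base between -0.02 and 0.02 m and z of plain_slat_a in the frame of stand_base between 0.034 and 0.042 m and x of plain_slat_b in the frame of stand_base between 0.045 and 0.075 m and y of plain_slat_b in the frame of stand_base between -0.02 and 0.02 m and z of plain_slat_b in the frame of stand_base between 0.034 and 0.042 m)) and contact force between the fingers and plain_slat_a below 0.05 N and contact force between the fingers and plain_slat_b below 0.05 N), for 0.2 s.
At the end, for the whole second after the job is handed in: Plain slats flat across the runners, holed slats flat across those: each within 15 mm of its line 60 mm from the middle, 20 mm of centred lengthwise, 4 mm of its layer height, 0.17 rad of square, tilted under 0.08 rad; at rest, released (all of step 1 and angle between the x axis of each of holed_slat_lying, holed_slat_hanging and the x axis of stand_base, either way round below 0.17 rad and angle between the z axis of each of holed_slat_lying, holed_slat_hanging and the z axis of stand_base, either way round below 0.08 rad and linear speed of each of holed_slat_lying, holed_slat_hanging below 0.03 m/s and ((y of holed_slat_lying in the frame of stand_base between 0.045 and 0.075 m and x of holed_slat_lying in the frame of stand_base between -0.02 and 0.02 m and z of holed_slat_lying in the frame of stand_base between 0.05 and 0.058 m and y of holed_slat_hanging in the frame of stand_base between -0.075 and -0.045 m and x of holed_slat_hanging in the frame of stand_base between -0.02 and 0.02 m and z of holed_slat_hanging in the frame of stand_base between 0.05 and 0.058 m) or (y of holed_slat_lying in the frame of stand_base between -0.075 and -0.045 m and x of holed_slat_lying in the frame of stand_base between -0.02 and 0.02 m and z of holed_slat_lying in the frame of stand_base between 0.05 and 0.058 m and y of holed_slat_hanging in the frame of stand_base between 0.045 and 0.075 m and x of holed_slat_hanging in the frame of stand_base between -0.02 and 0.02 m and z of holed_slat_hanging in the frame of stand_base between 0.05 and 0.058 m)) and contact force between the fingers and holed_slat_lying below 0.05 N and contact force between the fingers and holed_slat_hanging below 0.05 N); the robot touches nothing.
It fails at once if a slat is dropped, thrown or toppled (moves faster than 0.6 m/s out of the fingers) ((linear speed of plain_slat_a above 0.6 m/s and contact force between the fingers and plain_slat_a below 0.01 N) or (linear speed of plain_slat_b above 0.6 m/s and contact force between the fingers and plain_slat_b below 0.01 N) or (linear speed of holed_slat_lying above 0.6 m/s and contact force between the fingers and holed_slat_lying below 0.01 N) or (linear speed of holed_slat_hanging above 0.6 m/s and contact force between the fingers and holed_slat_hanging below 0.01 N)).
It fails at once if a bystander is moved by more than 25 mm (distance of any of tea_cup, saucer, biscuit_dish, candle, remote_control, teaspoon, sugar_jar from where it was at the start of the episode above 0.025 m).
It also fails if it takes over 72 s, if anything falls off the work surface, if the arm or the gripper's body presses on something with over 40 N, if the wrist force passes 120 N, or if a joint passes its speed limit or range.

## Working session

There is one attempt and no reset: what is moved stays moved. The work goes in short steps, Python scripts to look and compute and a tool call to move; the robot and the scene stay as the last step left them, time stands still between calls to the robot, and variables do not carry over. Pictures are saved under pics/ and viewed, at most 10 in all, crops included, and the job is handed in when it is done.

Besides the shell and the picture viewer there is one more tool, called after "Request:" by a JSON object that holds its "name" and its "arguments", one argument or row to a line. drive_tool: Moves the arm, as the interface text tells. Its arguments: {"type":"object","properties":{"series":{"type":"array","items":{"type":"number"}},"claw":{"type":"number"},"squeeze":{"type":"number"}},"required":["series"]}

```bash
mkdir -p pics; python3 - <<'E'
from plant import status, viewer, bot
import cv2,numpy as np,pickle
o=status.get_obs();print(o)
for n in("scene","top","wrist"):
    im=viewer.get_image(n);cv2.imwrite(f"pics/{n}0.png",im);print(n,viewer.camera_info(n))
a=[cv2.imread(f"pics/{n}0.png") for n in("scene","top")]
for n,i in zip(("s","t"),a): cv2.imwrite(f"pics/{n}_big.png",cv2.resize(i,(800,600),interpolation=cv2.INTER_CUBIC))
E
```

```text
{'clock': 0.0, 'qpos': array([ 8.93854381e+01,  2.05896196e+01,  6.32570793e-01, -2.06256598e-02,
       -7.01356913e+01, -1.65078884e+01]), 'joint_velocities': array([-0.06778701, -0.0382392 , -0.08063973, -0.01094685,  0.0401788 ,
       -0.00929216]), 'joint_torque': array([ 6.09035142e-04, -5.83310974e+01,  2.93404859e+01,  6.93644196e+00,
       -5.91654403e-03, -2.08950502e-05]), 'tcp_pos': array([198.60684139, 644.64080906, 252.37341762]), 'ee_rot': array([ 1.79905573e+02, -7.76422847e-03, -1.71294680e+01]), 'contact_force': array([ 0.44714114, -0.52061564, -0.87556878]), 'ft_torque': array([-0.00420732, -0.00095022, -0.0049634 ]), 'finger_force': 0.0, 'opening': 0.9992716000136568}
scene {'intrinsics': array([[346.49518627,   0.        , 258.11499584],
       [  0.        , 346.49518627, 196.93550882],
       [  0.        ,   0.        ,   1.        ]]), 'k1': -0.04126417215188069, 'rvec': array([ 2.00247725,  1.11197272, -0.52240763]), 'tvec': array([-311.45992012, -170.54348464, 1586.72609087])}
top {'intrinsics': array([[396.78637066,   0.        , 255.38107414],
       [  0.        , 396.78637066, 192.06988316],
       [  0.        ,   0.        ,   1.        ]]), 'k1': -0.1420591808245023, 'rvec': array([ 2.09272369, -2.09522647,  0.26323321]), 'tvec': array([ -13.96897676,  616.27462531, 1237.41136479])}
wrist {'intrinsics': array([[269.89537771,   0.        , 258.24072538],
       [  0.        , 269.89537771, 195.28643424],
       [  0.        ,   0.        ,   1.        ]]), 'k1': -0.021993623133704166, 'T_tool_cam': array([[-5.97103892e-04, -9.49601264e-01, -3.13459859e-01,
         7.98811621e+01],
       [ 9.99999777e-01, -6.60812036e-04,  9.69954696e-05,
         3.58900974e-01],
       [-2.99245068e-04, -3.13459732e-01,  9.49601446e-01,
        -1.20056458e+02],
       [ 0.00000000e+00,  0.00000000e+00,  0.00000000e+00,
         1.00000000e+00]])}
```

View pics/t_big.png

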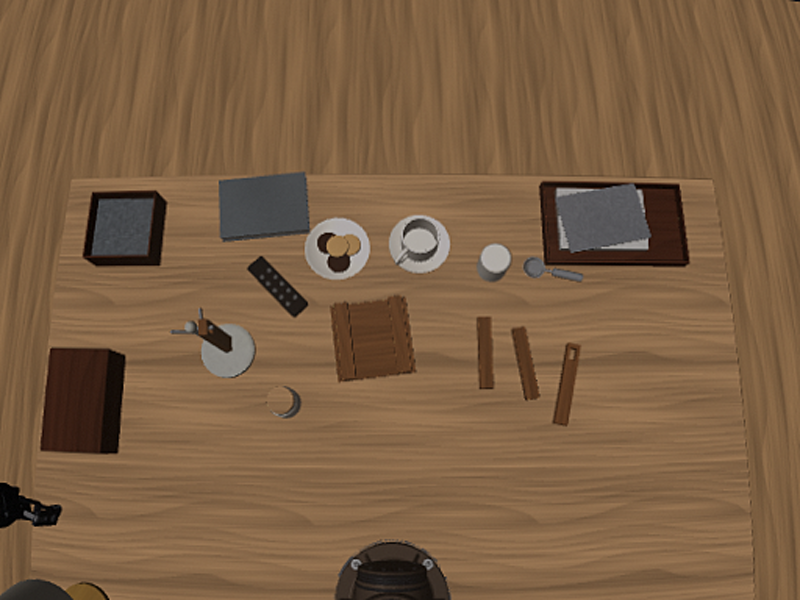

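View pics/s_big.png

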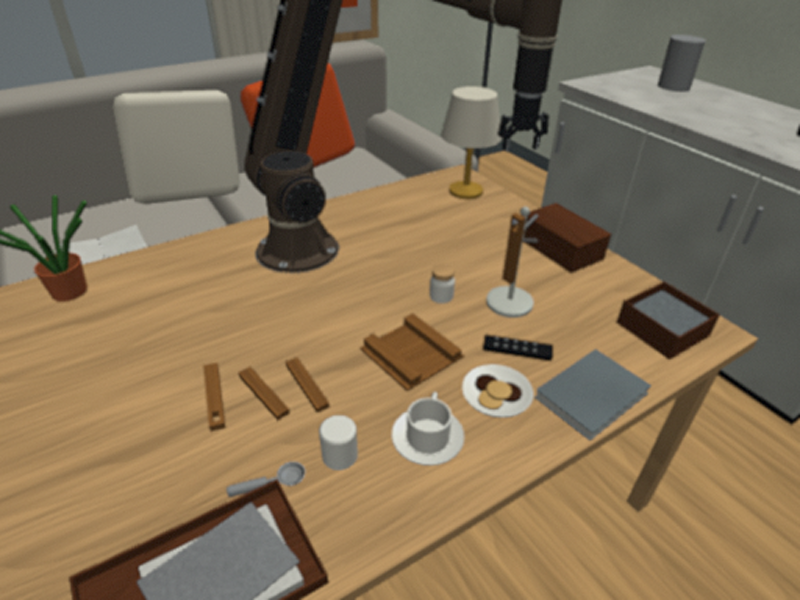

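Top view (800×600 scale): base about (372,338), plain slats (485,352) and (525,362), holed slat (567,384) with its hole at (572,352), cup tree (228,350) with the hanging slat at about (215,335). Next, enlarged crops.

```bash
python3 - <<'E'
import cv2,numpy as np
t=cv2.imread("pics/top0.png");s=cv2.imread("pics/scene0.png")
def crop(im,x0,y0,x1,y1,k):
    c=cv2.resize(im[y0:y1,x0:x1],None,fx=k,fy=k,interpolation=cv2.INTER_CUBIC)
    for x in range(-(-x0//10)*10,x1,10):
        cv2.line(c,(int((x-x0+.5)*k),0),(int((x-x0+.5)*k),4),(0,255,255),1)
        if x%20==0: cv2.putText(c,str(x),(int((x-x0+.5)*k)-10,14),0,.35,(0,255,255),1)
    for y in range(-(-y0//10)*10,y1,10):
        cv2.line(c,(0,int((y-y0+.5)*k)),(4,int((y-y0+.5)*k)),(0,255,255),1)
        cv2.putText(c,str(y),(6,int((y-y0+.5)*k)+4),0,.35,(0,255,255),1)
    return cv2.convertScaleAbs(c,alpha=1.5,beta=10)
cv2.imwrite("pics/c1.png",np.vstack([crop(t,205,185,275,250,8)]))
cv2.imwrite("pics/c2.png",crop(t,295,195,380,278,7))
a=crop(t,105,190,165,245,7);b=crop(s,300,125,350,205,7)
h=max(a.shape[0],b.shape[0])
p=lambda i:cv2.copyMakeBorder(i,0,h-i.shape[0],0,0,0)
cv2.imwrite("pics/c3.png",np.hstack([p(a),p(b)]))
E
```

```text
(no output)
```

View pics/c1.png

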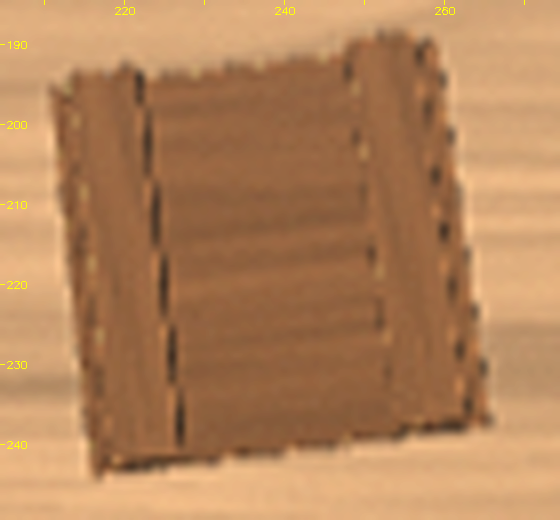

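View pics/c2.png

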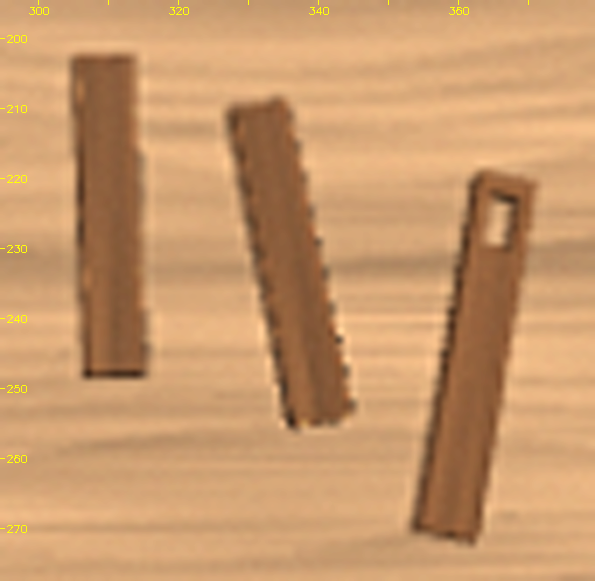

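View pics/c3.png

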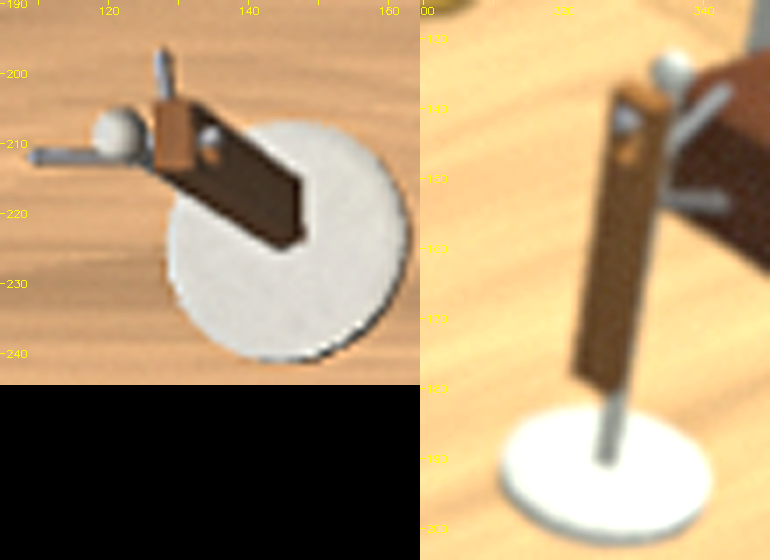

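```bash
cat > h.py <<'E'
import numpy as np,cv2
from plant import viewer
def cam(n):
    i=viewer.camera_info(n);R=cv2.Rodrigues(np.array(i["rvec"]))[0]
    return i["intrinsics"],np.array([i["k1"],0,0,0.]),R,np.array(i["tvec"])
def ray(n,uv):
    K,d,R,t=cam(n)
    p=cv2.undistortPoints(np.array(uv,float).reshape(-1,1,2),K,d).reshape(-1,2)
    return -R.T@t,np.c_[p,np.ones(len(p))]@R
def onz(n,uv,z):
    c,r=ray(n,uv);return c+r*((z-c[2])/r[:,2])[:,None]
def proj(n,P):
    K,d,R,t=cam(n);return cv2.projectPoints(np.array(P,float),cv2.Rodrigues(R)[0],t,K,d)[0].reshape(-1,2)
E
python3 - <<'E'
from h import *
np.set_printoptions(precision=1,suppress=True)
print("cam",-cam("top")[2].T@cam("top")[3],-cam("scene")[2].T@cam("scene")[3])
f=lambda c,x0,y0,k:np.array(c)/k+[x0-.5,y0-.5]
def rep(n,c,x0,y0,k,z):
    P=onz("top",f(c,x0,y0,k),z)[:,:2];e=np.roll(P,-1,0)-P
    print(n,P.mean(0),"len",np.hypot(*e.T),"ang",np.degrees(np.arctan2(e[:,1],e[:,0])))
rep("base board z30 outer corners",[(52,88),(432,38),(490,425),(97,475)],205,185,8,30)
rep("same z0",[(52,88),(432,38),(490,425),(97,475)],205,185,8,0)
rep("Lrun",[(72,80),(135,68),(183,450),(100,468)],205,185,8,30)
rep("Rrun",[(348,45),(415,35),(470,430),(390,437)],205,185,8,30)
rep("A",[(72,57),(136,55),(147,377),(84,377)],295,195,7,16)
rep("B",[(228,107),(285,97),(354,408),(292,428)],295,195,7,16)
rep("H",[(477,172),(535,182),(473,543),(415,530)],295,195,7,16)
rep("hang top",[(155,103),(190,100),(193,165),(157,170)],105,190,7,260)
print("foot",onz("top",f([(286,242)],105,190,7),16),"ball",onz("top",f([(118,132)],105,190,7),277),"tip",onz("top",f([(208,137)],105,190,7),253))
E
```

```text
cam [ 298.5   -7.1 1349.8] [1303.2 -470.1  851.1]
base board z30 outer corners [543.5  44.1] len [164.2 168.5 165.1 167.3] ang [ -82.3 -171.9   97.3    7.8]
same z0 [549.1  45.3] len [168.  172.3 168.8 171.1] ang [ -82.3 -171.9   97.3    7.8]
Lrun [539.2 105.5] len [ 27.4 165.6  35.3 167. ] ang [ -78.9 -172.1  102.4    5.3]
Rrun [552.  -14.1] len [ 29.1 171.7  33.5 169.6] ang [ -81.3 -172.5   94.9    6.1]
A [ 514.8 -201.7] len [ 31.8 158.8  30.5 157.6] ang [-88.3 180.   89.6   0.4]
B [ 492.8 -289.3] len [ 29.1 155.7  32.1 159.6] ang [ -80.2 -170.1  106.8    8.9]
H [ 445.  -379.1] len [ 29.5 180.3  28.9 178.7] ang [-100.2  166.8   76.6  -13.1]
hang top [521.8 344.4] len [14.6 27.1 15.  27.9] ang [ -85.  -173.3   98.1    5.9]
foot [[518.2 362.7  16. ]] ball [[519.2 361.9 277. ]] tip [[522.2 332.2 253. ]]
```

Poses check against the sizes given. The base is at about (545.6, 45.3) with yaw 7.3°. Slat A is at (514.8, -201.7) with yaw 0°, B at (492.8, -289.3) with yaw 9.4°, and H at (445, -379) with yaw -13°. The tree is at (518.5, 362.3), its peg pointing at about -83.5°. Moving to slat A.

Request:
{"name": "drive_tool", "arguments": {
  "series": [22, 28.6, 0, 0, 0, 0, 22, 28.6, 0, 0, 0, 0, 22, 28.6, 0, 0, 0, 0, 22, 28.6, 0, 0, 0, 0, 22, 28.6, 0, 0, 0, 0],
  "claw": 0.65,
  "squeeze": 40
}}

```text
clock: 0.57
tcp_pos: [262.0, 474.2, 252.9]
ee_rot: [180.0, -0.0, -17.1]
contact_force: [0.7, -0.6, 0.3]
opening: 0.65
finger_force: 0.0
```

Request:
{"name": "drive_tool", "arguments": {
  "series": [22, 28.6, 0, 0, 0, 0, 22, 28.6, 0, 0, 0, 0, 22, 28.6, 0, 0, 0, 0, 22, 28.6, 0, 0, 0, 0, 22, 28.6, 0, 0, 0, 0]
}}

```text
clock: 0.98
tcp_pos: [324.9, 305.1, 253.3]
ee_rot: [-180.0, 0.0, -17.1]
contact_force: [1.1, 0.1, 0.1]
opening: 0.651
finger_force: 0.0
```

Request:
{"name": "drive_tool", "arguments": {
  "series": [22, 28.6, 0, 0, 0, 0, 22, 28.6, 0, 0, 0, 0, 22, 28.6, 0, 0, 0, 0, 22, 28.6, 0, 0, 0, 0, 22, 28.6, 0, 0, 0, 0]
}}

```text
clock: 1.4
tcp_pos: [387.8, 136.2, 253.5]
ee_rot: [-180.0, -0.0, -17.1]
contact_force: [0.9, 0.5, 0.0]
opening: 0.65
finger_force: 0.0
```

Request:
{"name": "drive_tool", "arguments": {
  "series": [22, 28.6, 0, 0, 0, 0, 22, 28.6, 0, 0, 0, 0, 22, 28.6, 0, 0, 0, 0, 22, 28.6, 0, 0, 0, 0, 22, 28.6, 0, 0, 0, 0]
}}

```text
clock: 1.82
tcp_pos: [450.9, -33.0, 253.5]
ee_rot: [-180.0, -0.0, -17.1]
contact_force: [1.2, 0.6, -0.0]
opening: 0.649
finger_force: 0.0
```

```bash
python3 - <<'E'
from h import *
from scipy.optimize import least_squares
f=lambda c,x0,y0,k:np.array(c)/k+[x0-.5,y0-.5]
T={"T1":(163,50),"T2":(30,155)};S={"S1":(310,90),"S2":(305,203)}
for a,p in T.items():
  for b,q in S.items():
    u=f([p],105,190,7)[0];v=f([q],300,125,7)[0]
    r=least_squares(lambda P:np.r_[proj("top",[P])[0]-u,proj("scene",[P])[0]-v],[520,360,200])
    print(a,b,r.x.round(1),r.cost.round(2))
E
```

```text
T1 S1 [557.8 352.4 274.3] 6.62
T1 S2 [567.8 366.5 213.3] 0.02
T2 S1 [516.7 411.  241.9] 0.0
T2 S2 [525.1 429.5 175.1] 7.47
```

Request:
{"name": "drive_tool", "arguments": {
  "series": [22, 28.6, 0, 0, 0, 0, 22, 28.6, 0, 0, 0, 0, 22, 28.6, 0, 0, 0, 0, 22, 28.6, 0, 0, 0, 0, 22, 28.6, 0, 0, 0, 0]
}}

```text
clock: 2.23
tcp_pos: [514.0, -202.1, 253.1]
ee_rot: [-180.0, 0.0, -17.1]
contact_force: [0.6, 0.1, 0.5]
opening: 0.648
finger_force: 0.0
```

Request:
{"name": "drive_tool", "arguments": {
  "series": [0, 0, 10, 0, 0, -6, 0, 0, 25, 0, 0, -6, 0, 0, 25, 0, 0, -5.3, 0, 0, 25, 0, 0, 0, 0, 0, 15, 0, 0, 0]
}}

```text
clock: 2.65
tcp_pos: [512.4, -200.2, 150.5]
ee_rot: [-180.0, 0.2, 0.2]
contact_force: [-0.4, 0.3, -0.3]
opening: 0.647
finger_force: 0.0
```

```bash
cat > go.py <<'E'
import sys,numpy as np
from plant import status
from scipy.spatial.transform import Rotation as R
np.set_printoptions(precision=2,suppress=True)
# target x y z roll pitch yaw -> shift in current tool axes, rotvec in tool axes
a=np.array(sys.argv[1:],float).reshape(-1,6);o=status.get_obs()
p,r=o["tcp_pos"],R.from_euler("xyz",o["ee_rot"],degrees=True)
print("t",round(o["clock"],2),"now",p,o["ee_rot"],"q",o["qpos"])
for g in a:
    h=R.from_euler("xyz",g[3:],degrees=True)
    print("shift",r.inv().apply(g[:3]-p),"turn",(r.inv()*h).as_rotvec(degrees=True));p,r=g[:3],h
E
python3 - <<'E'
from plant import status, viewer
import cv2,numpy as np
o=status.get_obs();im=viewer.get_image("wrist")
cv2.imwrite("pics/w1.png",im)
E
python3 go.py 514.8 -201.7 60 180 0 0.2
```

```text
t 2.7 now [ 511.21 -199.81  148.32] [-179.92    0.37    0.11] q [ -0.95  14.32 -23.12  -0.09 -52.93  91.11]
shift [ 4.16  2.02 88.29] turn [-0.08  0.37 -0.09]
```

View pics/w1.png

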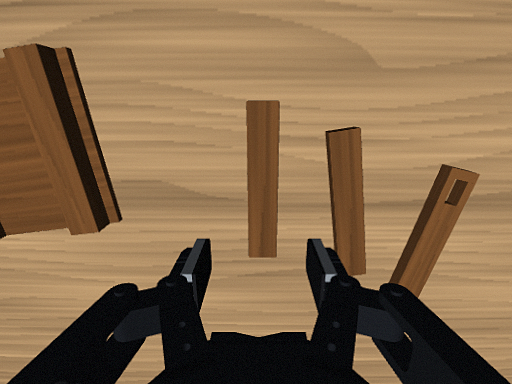

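Wrist view: slat A is centred between the fingers (column 263 against 259), and B clears the right finger. Descending.

Request:
{"name": "drive_tool", "arguments": {
  "series": [0, 0, 30, 0, 0, 0, 0, 0, 30, 0, 0, 0, 0, 0, 25, 0, 0, 0, 0, 0, 5, 0, 0, 0, 0, 0, 0, 0, 0, 0]
}}

```text
clock: 3.12
tcp_pos: [513.0, -200.1, 62.3]
ee_rot: [-180.0, 0.2, 0.2]
contact_force: [0.4, 0.9, 0.4]
opening: 0.648
finger_force: 0.0
```

Request:
{"name": "drive_tool", "arguments": {
  "series": [0, 0, 0, 0, 0, 0, 0, 0, 0, 0, 0, 0, 0, 0, 0, 0, 0, 0, 0, 0, 0, 0, 0, 0, 0, 0, 0, 0, 0, 0]
}}

```text
clock: 3.53
tcp_pos: [514.4, -200.2, 64.3]
ee_rot: [180.0, -0.1, 0.2]
contact_force: [-1.0, 0.8, -0.2]
opening: 0.65
finger_force: 0.0
```

```bash
python3 go.py 514.8 -201.7 26 180 0 0.2
```

```text
t 3.53 now [ 514.36 -200.18   64.33] [179.99  -0.1    0.18] q [ -0.93  20.39 -28.09   0.01 -41.42  91.11]
shift [ 0.37  1.51 38.33] turn [ 0.01 -0.1  -0.02]
```

Request:
{"name": "drive_tool", "arguments": {
  "series": [0, 1.5, 15, 0, 0, 0, 0, 0, 14, 0, 0, 0, 0, 0, 9, 0, 0, 0, 0, 0, 0, 0, 0, 0, 0, 0, 0, 0, 0, 0]
}}

```text
clock: 3.95
tcp_pos: [513.7, -201.7, 25.2]
ee_rot: [180.0, 0.1, 0.2]
contact_force: [0.3, 0.5, -0.2]
opening: 0.649
finger_force: 0.0
```

Request:
{"name": "drive_tool", "arguments": {
  "series": [0, 0, 0, 0, 0, 0, 0, 0, 0, 0, 0, 0, 0, 0, 0, 0, 0, 0, 0, 0, 0, 0, 0, 0, 0, 0, 0, 0, 0, 0],
  "claw": 0
}}

```text
clock: 4.37
tcp_pos: [514.6, -201.7, 26.3]
ee_rot: [180.0, -0.1, 0.2]
contact_force: [-0.3, 0.6, 6.1]
opening: 0.339
finger_force: 40.5
```

Request:
{"name": "drive_tool", "arguments": {
  "series": [0, 0, 0, 0, 0, 0, 0, 0, 0, 0, 0, 0, 0, 0, 0, 0, 0, 0, 0, 0, 0, 0, 0, 0, 0, 0, 0, 0, 0, 0]
}}

```text
clock: 4.78
tcp_pos: [514.6, -201.7, 26.3]
ee_rot: [180.0, -0.1, 0.2]
contact_force: [-0.0, 1.1, 6.6]
opening: 0.34
finger_force: 40.5
```

Request:
{"name": "drive_tool", "arguments": {
  "series": [0, 0, -8, 0, 0, 0, 0, 0, -20, 0, 0, 2, 0, 0, -25, 0, 0, 6, 0, 0, -25, 0, 0, 6.9, 0, 0, -20, 0, 0, 6.9]
}}

```text
clock: 5.2
tcp_pos: [514.0, -201.7, 125.6]
ee_rot: [-180.0, -0.1, -21.9]
contact_force: [0.3, 0.3, -0.9]
opening: 0.335
finger_force: 39.8
```

Request:
{"name": "drive_tool", "arguments": {
  "series": [0, 0, -12, 0, 0, 6.9, 0, 0, 0, 0, 0, 6.9, 0, 0, 0, 0, 0, 6.9, 0, 0, 0, 0, 0, 6.9, 0, 0, 0, 0, 0, 6.9]
}}

```text
clock: 5.62
tcp_pos: [513.7, -201.6, 136.0]
ee_rot: [-180.0, -0.0, -56.5]
contact_force: [0.3, 0.2, -0.6]
opening: 0.342
finger_force: 39.8
```

Request:
{"name": "drive_tool", "arguments": {
  "series": [0, 0, 0, 0, 0, 6.9, 0, 0, 0, 0, 0, 6.9, 0, 0, 0, 0, 0, 6.9, 0, 0, 0, 0, 0, 4, 0, 0, 0, 0, 0, 1.9]
}}

```text
clock: 6.03
tcp_pos: [513.6, -201.6, 135.8]
ee_rot: [-180.0, 0.0, -83.0]
contact_force: [-0.2, 0.4, -0.4]
opening: 0.336
finger_force: 39.8
```

Request:
{"name": "drive_tool", "arguments": {
  "series": [-12, -6, 0, 0, 0, 0, -25, -12.7, 0, 0, 0, 0, -30, -15.2, 0, 0, 0, 0, -30, -15.2, 0, 0, 0, 0, -30, -15.2, 0, 0, 0, 0]
}}

```text
clock: 6.45
tcp_pos: [561.8, -65.8, 135.9]
ee_rot: [-180.0, 0.0, -82.7]
contact_force: [0.3, -0.5, -0.2]
opening: 0.337
finger_force: 39.8
```

Request:
{"name": "drive_tool", "arguments": {
  "series": [-30, -15.2, 0, 0, 0, 0, -30, -15.2, 0, 0, 0, 0, -30, -15.2, 0, 0, 0, 0, -18, -9, 0, 0, 0, 0, -6, -3.2, 0, 0, 0, 0]
}}

```text
clock: 6.87
tcp_pos: [605.4, 56.4, 135.6]
ee_rot: [-180.0, 0.0, -82.5]
contact_force: [-0.1, -0.4, -0.2]
opening: 0.337
finger_force: 39.8
```

Request:
{"name": "drive_tool", "arguments": {
  "series": [0, 0, 0, 0, 0, 0, 0, 0, 0, 0, 0, 0, 0, 0, 0, 0, 0, 0, 0, 0, 0, 0, 0, 0, 0, 0, 0, 0, 0, 0]
}}

```text
clock: 7.28
tcp_pos: [604.1, 51.8, 135.5]
ee_rot: [180.0, 0.0, -82.8]
contact_force: [0.4, -1.0, -0.3]
opening: 0.338
finger_force: 39.8
```

```bash
python3 go.py 605.1 52.9 57 180 0 -82.7
```

```text
t 7.28 now [604.14  51.82 135.47] [180.     0.   -82.79] q [ 23.34  19.84 -16.99  -0.   -53.17 -16.13]
shift [-0.95 -1.09 78.47] turn [ 0.    0.   -0.09]
```

Request:
{"name": "drive_tool", "arguments": {
  "series": [-1, -1, 15, 0, 0, 0, 0, 0, 25, 0, 0, 0, 0, 0, 20, 0, 0, 0, 0, 0, 10, 0, 0, 0, 0, 0, 5, 0, 0, 0]
}}

```text
clock: 7.7
tcp_pos: [604.4, 53.0, 58.8]
ee_rot: [179.9, -0.0, -82.8]
contact_force: [0.5, 0.2, -0.2]
opening: 0.335
finger_force: 39.8
```

Request:
{"name": "drive_tool", "arguments": {
  "series": [0, 0, 2, 0, 0, 0, 0, 0, 1, 0, 0, 0, 0, 0, 0, 0, 0, 0, 0, 0, 0, 0, 0, 0, 0, 0, 0, 0, 0, 0]
}}

```text
clock: 8.12
tcp_pos: [605.8, 54.2, 58.2]
ee_rot: [-179.9, 0.0, -82.7]
contact_force: [0.0, -1.0, -0.4]
opening: 0.339
finger_force: 39.8
```

Request:
{"name": "drive_tool", "arguments": {
  "series": [0, 0, 0.7, 0, 0, 0, 0, 0, 0.3, 0, 0, 0, 0, 0, 0, 0, 0, 0, 0, 0, 0, 0, 0, 0, 0, 0, 0, 0, 0, 0]
}}

```text
clock: 8.53
tcp_pos: [605.3, 54.0, 56.3]
ee_rot: [180.0, -0.0, -82.7]
contact_force: [-0.4, 0.4, -0.1]
opening: 0.337
finger_force: 39.8
```

Request:
{"name": "drive_tool", "arguments": {
  "series": [0, 0, 0.5, 0, 0, 0, 0, 0, 0.5, 0, 0, 0, 0, 0, 0, 0, 0, 0, 0, 0, 0, 0, 0, 0, 0, 0, 0, 0, 0, 0]
}}

```text
clock: 8.95
tcp_pos: [605.4, 54.0, 56.3]
ee_rot: [-180.0, -0.0, -82.7]
contact_force: [-3.3, 0.4, 8.9]
opening: 0.341
finger_force: 40.8
```

Request:
{"name": "drive_tool", "arguments": {
  "series": [0, 0, 0, 0, 0, 0, 0, 0, 0, 0, 0, 0, 0, 0, 0, 0, 0, 0, 0, 0, 0, 0, 0, 0, 0, 0, 0, 0, 0, 0]
}}

```text
clock: 9.37
tcp_pos: [605.4, 54.0, 56.3]
ee_rot: [-180.0, -0.0, -82.7]
contact_force: [-2.5, 0.1, 8.7]
opening: 0.342
finger_force: 40.8
```

Request:
{"name": "drive_tool", "arguments": {
  "series": [0, 0, 0, 0, 0, 0, 0, 0, 0, 0, 0, 0, 0, 0, 0, 0, 0, 0, 0, 0, 0, 0, 0, 0, 0, 0, 0, 0, 0, 0],
  "claw": 0.6
}}

```text
clock: 9.78
tcp_pos: [605.3, 54.0, 55.1]
ee_rot: [180.0, -0.0, -82.7]
contact_force: [0.3, -0.7, 0.8]
opening: 0.6
finger_force: 0.0
```

Request:
{"name": "drive_tool", "arguments": {
  "series": [0, 0, -8, 0, 0, 0, 0, 0, -20, 0, 0, 0, 0, 0, -30, 0, 0, 0, 0, 0, -25, 0, 0, -5.1, 0, 0, -17, 0, 0, -7]
}}

```text
clock: 10.2
tcp_pos: [606.2, 54.1, 158.6]
ee_rot: [-179.8, -0.0, -70.4]
contact_force: [0.3, 0.4, 0.4]
opening: 0.597
finger_force: 0.0
```

Request:
{"name": "drive_tool", "arguments": {
  "series": [0, 0, 0, 0, 0, -7, 0, 0, 0, 0, 0, -7, 0, 0, 0, 0, 0, -7, 0, 0, 0, 0, 0, -7, 0, 0, 0, 0, 0, -7]
}}

```text
clock: 10.62
tcp_pos: [605.4, 54.0, 156.0]
ee_rot: [-180.0, -0.0, -35.3]
contact_force: [0.9, -0.1, -0.5]
opening: 0.603
finger_force: 0.0
```

Request:
{"name": "drive_tool", "arguments": {
  "series": [0, 0, 0, 0, 0, -7, 0, 0, 0, 0, 0, -7, 0, 0, 0, 0, 0, -7, 0, 0, 0, 0, 0, -7, 0, 0, 0, 0, 0, -7]
}}

```text
clock: 11.03
tcp_pos: [605.3, 54.0, 155.9]
ee_rot: [-180.0, -0.0, -0.3]
contact_force: [0.0, 0.3, -0.5]
opening: 0.6
finger_force: 0.0
```

Request:
{"name": "drive_tool", "arguments": {
  "series": [-5, 9.6, 0, 0, 0, -7, -12, 22.4, 0, 0, 0, -3, -16.7, 32, 0, 0, 0, 0, -16.7, 32, 0, 0, 0, 0, -16.7, 32, 0, 0, 0, 0]
}}

```text
clock: 11.45
tcp_pos: [556.4, -83.0, 155.9]
ee_rot: [180.0, -0.0, 9.4]
contact_force: [1.2, -0.3, -0.6]
opening: 0.604
finger_force: 0.0
```

Request:
{"name": "drive_tool", "arguments": {
  "series": [-16.7, 32, 0, 0, 0, 0, -16.7, 32, 0, 0, 0, 0, -16.7, 32, 0, 0, 0, 0, -16.7, 32, 0, 0, 0, 0, -16.7, 32, 0, 0, 0, 0]
}}

```text
clock: 11.87
tcp_pos: [500.0, -255.0, 156.2]
ee_rot: [180.0, -0.0, 9.4]
contact_force: [0.5, 0.4, 0.4]
opening: 0.597
finger_force: 0.0
```

Request:
{"name": "drive_tool", "arguments": {
  "series": [-12, 22.4, 15, 0, 0, 0, -5, 9.6, 20, 0, 0, 0, 0, 0, 20, 0, 0, 0, 0, 0, 8, 0, 0, 0, 0, 0, 0, 0, 0, 0]
}}

```text
clock: 12.28
tcp_pos: [487.8, -287.7, 90.8]
ee_rot: [-179.9, 0.2, 9.3]
contact_force: [-0.1, 0.3, -0.1]
opening: 0.596
finger_force: 0.0
```

Request:
{"name": "drive_tool", "arguments": {
  "series": [0, 0, 0, 0, 0, 0, 0, 0, 0, 0, 0, 0, 0, 0, 0, 0, 0, 0, 0, 0, 0, 0, 0, 0, 0, 0, 0, 0, 0, 0]
}}

```text
clock: 12.7
tcp_pos: [489.7, -287.6, 93.1]
ee_rot: [180.0, -0.1, 9.4]
contact_force: [-0.0, 0.3, 0.0]
opening: 0.599
finger_force: 0.0
```

```bash
python3 go.py 492.8 -289.3 26 180 0 9.4; python3 - <<'E'
from plant import viewer
import cv2,numpy as np
t=viewer.get_image("top");w=viewer.get_image("wrist")
c=cv2.resize(t[180:255,200:280],None,fx=5,fy=5,interpolation=cv2.INTER_CUBIC)
cv2.imwrite("pics/c4.png",np.hstack([cv2.convertScaleAbs(cv2.resize(c,(400,375)),alpha=1.5),cv2.resize(w,(400,300))[:, :] if 0 else cv2.copyMakeBorder(cv2.resize(w,(400,300)),0,75,0,0,0)]))
E
```

```text
t 12.7 now [ 489.67 -287.64   93.11] [179.97  -0.07   9.41] q [-10.69  19.44 -24.5    0.   -45.98 110.1 ]
shift [ 2.73  2.12 67.11] turn [ 0.03 -0.07  0.01]
```

View pics/c4.png

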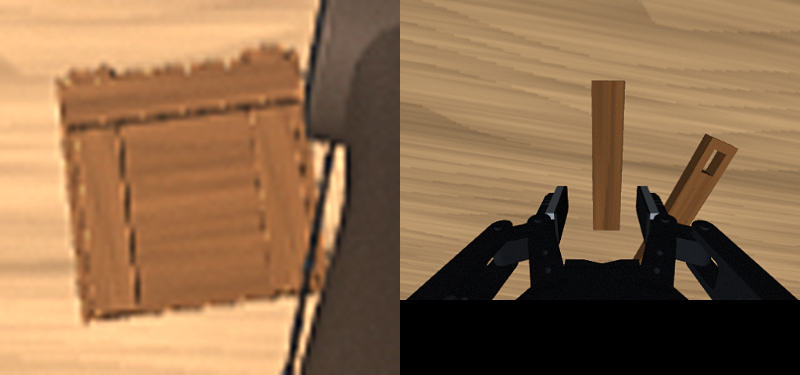

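Slat A lies squarely on the far side of the base, and B is parallel to and between the fingers. Grasping B.

Request:
{"name": "drive_tool", "arguments": {
  "series": [2.7, 2.1, 15, 0, 0, 0, 0, 0, 25, 0, 0, 0, 0, 0, 18, 0, 0, 0, 0, 0, 8, 0, 0, 0, 0, 0, 1, 0, 0, 0]
}}

```text
clock: 13.22
tcp_pos: [491.0, -289.2, 23.7]
ee_rot: [-179.9, 0.2, 9.4]
contact_force: [-0.6, -0.3, -0.8]
opening: 0.597
finger_force: 0.0
```

Request:
{"name": "drive_tool", "arguments": {
  "series": [0, 0, 0, 0, 0, 0, 0, 0, 0, 0, 0, 0, 0, 0, 0, 0, 0, 0, 0, 0, 0, 0, 0, 0, 0, 0, 0, 0, 0, 0]
}}

```text
clock: 13.63
tcp_pos: [492.6, -289.6, 26.1]
ee_rot: [180.0, -0.1, 9.4]
contact_force: [0.3, 0.4, -0.8]
opening: 0.599
finger_force: 0.0
```

Request:
{"name": "drive_tool", "arguments": {
  "series": [0, 0, 0, 0, 0, 0, 0, 0, 0, 0, 0, 0, 0, 0, 0, 0, 0, 0, 0, 0, 0, 0, 0, 0, 0, 0, 0, 0, 0, 0],
  "claw": 0
}}

```text
clock: 14.05
tcp_pos: [492.5, -289.6, 25.9]
ee_rot: [180.0, -0.0, 9.4]
contact_force: [-1.5, 1.0, 5.5]
opening: 0.332
finger_force: 40.4
```

Request:
{"name": "drive_tool", "arguments": {
  "series": [0, 0, 0, 0, 0, 0, 0, 0, 0, 0, 0, 0, 0, 0, 0, 0, 0, 0, 0, 0, 0, 0, 0, 0, 0, 0, 0, 0, 0, 0]
}}

```text
clock: 14.47
tcp_pos: [492.5, -289.6, 25.9]
ee_rot: [180.0, -0.0, 9.4]
contact_force: [-0.7, 0.8, 5.9]
opening: 0.338
finger_force: 40.4
```

Request:
{"name": "drive_tool", "arguments": {
  "series": [0, 0, -8, 0, 0, 0, 0, 0, -20, 0, 0, 2, 0, 0, -25, 0, 0, 6, 0, 0, -25, 0, 0, 7, 0, 0, -20, 0, 0, 7]
}}

```text
clock: 14.88
tcp_pos: [492.2, -289.5, 125.3]
ee_rot: [180.0, -0.0, -13.0]
contact_force: [0.3, 0.1, -1.0]
opening: 0.339
finger_force: 39.7
```

Request:
{"name": "drive_tool", "arguments": {
  "series": [0, 0, -12, 0, 0, 7, 0, 0, 0, 0, 0, 7, 0, 0, 0, 0, 0, 7, 0, 0, 0, 0, 0, 7, 0, 0, 0, 0, 0, 7]
}}

```text
clock: 15.3
tcp_pos: [491.8, -289.3, 135.7]
ee_rot: [-180.0, 0.0, -48.0]
contact_force: [0.7, 1.0, -0.8]
opening: 0.338
finger_force: 39.7
```

Request:
{"name": "drive_tool", "arguments": {
  "series": [0, 0, 0, 0, 0, 7, 0, 0, 0, 0, 0, 7, 0, 0, 0, 0, 0, 7, 0, 0, 0, 0, 0, 7, 0, 0, 0, 0, 0, 7.1]
}}

```text
clock: 15.72
tcp_pos: [491.8, -289.4, 135.5]
ee_rot: [180.0, 0.0, -83.1]
contact_force: [-0.0, -0.3, -1.2]
opening: 0.338
finger_force: 39.7
```

Request:
{"name": "drive_tool", "arguments": {
  "series": [-10, -1, 0, 0, 0, 0, -22.8, -2.5, 0, 0, 0, 0, -32.5, -3.5, 0, 0, 0, 0, -32.5, -3.5, 0, 0, 0, 0, -32.5, -3.5, 0, 0, 0, 0]
}}

```text
clock: 16.13
tcp_pos: [488.8, -157.0, 135.4]
ee_rot: [180.0, 0.0, -82.6]
contact_force: [0.3, 1.3, 0.4]
opening: 0.339
finger_force: 39.7
```

Request:
{"name": "drive_tool", "arguments": {
  "series": [-32.5, -3.5, 0, 0, 0, 0, -32.5, -3.5, 0, 0, 0, 0, -32.5, -3.5, 0, 0, 0, 0, -32.5, -3.5, 0, 0, 0, 0, -32.5, -3.5, 0, 0, 0, 0]
}}

```text
clock: 16.55
tcp_pos: [485.5, 6.8, 135.7]
ee_rot: [-180.0, 0.0, -82.5]
contact_force: [1.0, 0.4, -0.7]
opening: 0.336
finger_force: 39.7
```

Request:
{"name": "drive_tool", "arguments": {
  "series": [-22.8, -2.5, 0, 0, 0, 0, -10, -1, 0, 0, 0, 0, 0, 0, 0, 0, 0, 0, 0, 0, 0, 0, 0, 0, 0, 0, 0, 0, 0, 0]
}}

```text
clock: 16.97
tcp_pos: [485.2, 37.4, 135.3]
ee_rot: [180.0, -0.0, -82.7]
contact_force: [0.7, -0.3, -0.3]
opening: 0.338
finger_force: 39.7
```

Request:
{"name": "drive_tool", "arguments": {
  "series": [0, 0, 0, 0, 0, 0, 0, 0, 0, 0, 0, 0, 0, 0, 0, 0, 0, 0, 0, 0, 0, 0, 0, 0, 0, 0, 0, 0, 0, 0]
}}

```text
clock: 17.38
tcp_pos: [485.6, 37.5, 135.3]
ee_rot: [180.0, -0.0, -82.8]
contact_force: [0.1, 0.3, -0.1]
opening: 0.34
finger_force: 39.7
```

```bash
python3 go.py 486.1 37.7 57 180 0 -82.7
```

```text
t 17.38 now [485.61  37.55 135.27] [180.    -0.   -82.76] q [ 27.61   9.48 -31.76   0.   -48.76 -20.37]
shift [-0.09 -0.51 78.27] turn [ 0.   -0.   -0.06]
```

Request:
{"name": "drive_tool", "arguments": {
  "series": [0, -0.5, 15, 0, 0, 0, 0, 0, 25, 0, 0, 0, 0, 0, 20, 0, 0, 0, 0, 0, 10, 0, 0, 0, 0, 0, 6, 0, 0, 0]
}}

```text
clock: 17.8
tcp_pos: [485.3, 37.5, 57.8]
ee_rot: [179.9, -0.0, -82.7]
contact_force: [0.0, 0.4, -0.0]
opening: 0.339
finger_force: 39.7
```

Request:
{"name": "drive_tool", "arguments": {
  "series": [0, 0, 2, 0, 0, 0, 0, 0, 1, 0, 0, 0, 0, 0, 0.5, 0, 0, 0, 0, 0, 0, 0, 0, 0, 0, 0, 0, 0, 0, 0]
}}

```text
clock: 18.22
tcp_pos: [486.5, 38.2, 56.5]
ee_rot: [-179.9, 0.0, -82.7]
contact_force: [0.7, 0.1, -0.6]
opening: 0.339
finger_force: 39.7
```

Request:
{"name": "drive_tool", "arguments": {
  "series": [0, 0, 0, 0, 0, 0, 0, 0, 0, 0, 0, 0, 0, 0, 0, 0, 0, 0, 0, 0, 0, 0, 0, 0, 0, 0, 0, 0, 0, 0]
}}

```text
clock: 18.63
tcp_pos: [486.1, 38.0, 55.9]
ee_rot: [-180.0, 0.0, -82.7]
contact_force: [-0.7, 0.2, -0.1]
opening: 0.339
finger_force: 39.9
```

Request:
{"name": "drive_tool", "arguments": {
  "series": [0, 0, 0.4, 0, 0, 0, 0, 0, 0, 0, 0, 0, 0, 0, 0, 0, 0, 0, 0, 0, 0, 0, 0, 0, 0, 0, 0, 0, 0, 0]
}}

```text
clock: 19.05
tcp_pos: [486.1, 38.1, 55.9]
ee_rot: [-180.0, -0.0, -82.7]
contact_force: [-1.8, 0.0, 6.1]
opening: 0.34
finger_force: 40.5
```

Request:
{"name": "drive_tool", "arguments": {
  "series": [0, 0, 0, 0, 0, 0, 0, 0, 0, 0, 0, 0, 0, 0, 0, 0, 0, 0, 0, 0, 0, 0, 0, 0, 0, 0, 0, 0, 0, 0],
  "claw": 0.6
}}

```text
clock: 19.47
tcp_pos: [486.1, 38.0, 55.3]
ee_rot: [180.0, -0.0, -82.7]
contact_force: [-0.3, 0.0, 0.3]
opening: 0.601
finger_force: 0.0
```

Request:
{"name": "drive_tool", "arguments": {
  "series": [0, 0, -8, 0, 0, 0, 0, 0, -20, 0, 0, 0, 0, 0, -30, 0, 0, 0, 0, 0, -25, 0, 0, -5.5, 0, 0, -17, 0, 0, -7]
}}

```text
clock: 19.88
tcp_pos: [486.9, 38.2, 158.5]
ee_rot: [-179.8, -0.0, -70.0]
contact_force: [0.4, 1.0, -0.5]
opening: 0.601
finger_force: 0.0
```

Request:
{"name": "drive_tool", "arguments": {
  "series": [0, 0, 0, 0, 0, -7, 0, 0, 0, 0, 0, -7, 0, 0, 0, 0, 0, -7, 0, 0, 0, 0, 0, -7, 0, 0, 0, 0, 0, -7]
}}

```text
clock: 20.3
tcp_pos: [486.1, 38.0, 156.1]
ee_rot: [-180.0, -0.0, -34.9]
contact_force: [0.5, 0.3, 0.2]
opening: 0.599
finger_force: 0.0
```

Request:
{"name": "drive_tool", "arguments": {
  "series": [0, 0, 0, 0, 0, -7, 0, 0, 0, 0, 0, -7, 1.4, 10.4, 0, 0, 0, -7, 3.2, 24.2, 0, 0, 0, -1, 4.6, 34.6, 0, 0, 0, 0]
}}

```text
clock: 20.72
tcp_pos: [477.7, -30.6, 156.2]
ee_rot: [-180.0, -0.1, -12.9]
contact_force: [0.6, -0.5, 0.1]
opening: 0.596
finger_force: 0.0
```

Request:
{"name": "drive_tool", "arguments": {
  "series": [4.6, 34.6, 0, 0, 0, 0, 4.6, 34.6, 0, 0, 0, 0, 4.6, 34.6, 0, 0, 0, 0, 4.6, 34.6, 0, 0, 0, 0, 4.6, 34.6, 0, 0, 0, 0]
}}

```text
clock: 21.13
tcp_pos: [459.7, -206.5, 156.2]
ee_rot: [-180.0, -0.0, -13.2]
contact_force: [0.8, -0.3, 0.7]
opening: 0.601
finger_force: 0.0
```

Request:
{"name": "drive_tool", "arguments": {
  "series": [4.6, 34.6, 0, 0, 0, 0, 4.6, 34.6, 0, 0, 0, 0, 4.6, 34.6, 0, 0, 0, 0, 4.6, 34.6, 0, 0, 0, 0, 3.2, 24.2, 15, 0, 0, 0]
}}

```text
clock: 21.55
tcp_pos: [445.0, -371.7, 143.5]
ee_rot: [179.9, -0.3, -13.2]
contact_force: [0.6, -0.6, -0.1]
opening: 0.603
finger_force: 0.0
```

Request:
{"name": "drive_tool", "arguments": {
  "series": [1.4, 10.4, 25, 0, 0, 0, 0, 0, 15, 0, 0, 0, 0, 0, 5, 0, 0, 0, 0, 0, 0, 0, 0, 0, 0, 0, 0, 0, 0, 0]
}}

```text
clock: 21.97
tcp_pos: [443.4, -378.5, 96.2]
ee_rot: [180.0, -0.0, -13.2]
contact_force: [0.2, 0.3, 0.4]
opening: 0.598
finger_force: 0.0
```

Request:
{"name": "drive_tool", "arguments": {
  "series": [0, 0, 0, 0, 0, 0, 0, 0, 0, 0, 0, 0, 0, 0, 0, 0, 0, 0, 0, 0, 0, 0, 0, 0, 0, 0, 0, 0, 0, 0]
}}

```text
clock: 22.38
tcp_pos: [443.3, -378.4, 96.0]
ee_rot: [180.0, -0.1, -13.2]
contact_force: [0.4, 0.1, -0.1]
opening: 0.604
finger_force: 0.0
```

```bash
python3 go.py 445 -379 26 180 0 -13.2; python3 - <<'E'
from plant import viewer
import cv2,numpy as np
t=viewer.get_image("top");w=viewer.get_image("wrist")
c=cv2.resize(t[180:255,200:280],(400,375),interpolation=cv2.INTER_CUBIC)
cv2.imwrite("pics/c5.png",np.hstack([cv2.convertScaleAbs(c,alpha=1.5),cv2.copyMakeBorder(cv2.resize(w,(400,300)),0,75,0,0,0)]))
E
```

```text
t 22.38 now [ 443.31 -378.45   95.96] [179.99  -0.05 -13.2 ] q [-21.27  20.45 -22.39   0.   -47.11  98.08]
shift [ 1.7   0.14 69.96] turn [ 0.01 -0.05  0.  ]
```

View pics/c5.png

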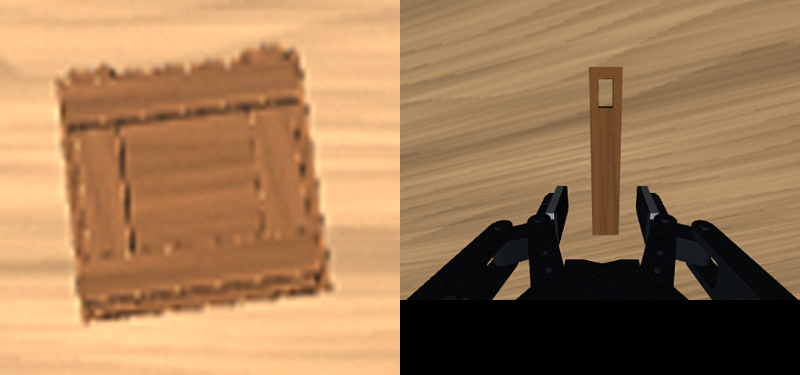

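Both plain slats lie across the runners, square. The holed slat is aligned between the fingers. Grasping it and carrying it over.

Request:
{"name": "drive_tool", "arguments": {
  "series": [1.7, 0, 15, 0, 0, 0, 0, 0, 25, 0, 0, 0, 0, 0, 20, 0, 0, 0, 0, 0, 8, 0, 0, 0, 0, 0, 2, 0, 0, 0]
}}

```text
clock: 22.9
tcp_pos: [443.6, -378.5, 23.7]
ee_rot: [-180.0, 0.2, -13.2]
contact_force: [0.1, -0.2, -0.1]
opening: 0.595
finger_force: 0.0
```

Request:
{"name": "drive_tool", "arguments": {
  "series": [0, 0, 0, 0, 0, 0, 0, 0, 0, 0, 0, 0, 0, 0, 0, 0, 0, 0, 0, 0, 0, 0, 0, 0, 0, 0, 0, 0, 0, 0]
}}

```text
clock: 23.32
tcp_pos: [445.1, -379.1, 26.3]
ee_rot: [180.0, -0.1, -13.2]
contact_force: [-1.4, -0.1, 0.2]
opening: 0.602
finger_force: 0.0
```

Request:
{"name": "drive_tool", "arguments": {
  "series": [0, 0, 0, 0, 0, 0, 0, 0, 0, 0, 0, 0, 0, 0, 0, 0, 0, 0, 0, 0, 0, 0, 0, 0, 0, 0, 0, 0, 0, 0],
  "claw": 0
}}

```text
clock: 23.73
tcp_pos: [445.0, -379.1, 26.0]
ee_rot: [180.0, -0.0, -13.2]
contact_force: [-1.4, -0.3, 6.1]
opening: 0.338
finger_force: 40.4
```

Request:
{"name": "drive_tool", "arguments": {
  "series": [0, 0, 0, 0, 0, 0, 0, 0, 0, 0, 0, 0, 0, 0, 0, 0, 0, 0, 0, 0, 0, 0, 0, 0, 0, 0, 0, 0, 0, 0]
}}

```text
clock: 24.15
tcp_pos: [445.0, -379.1, 26.0]
ee_rot: [180.0, -0.0, -13.2]
contact_force: [-1.0, 0.8, 5.9]
opening: 0.341
finger_force: 40.4
```

Request:
{"name": "drive_tool", "arguments": {
  "series": [0, 0, -8, 0, 0, 0, 0, 0, -20, 0, 0, -2, 0, 0, -27, 0, 0, -6, 0, 0, -27, 0, 0, -6, 0, 0, -20, 0, 0, -5]
}}

```text
clock: 24.57
tcp_pos: [444.9, -379.1, 129.8]
ee_rot: [180.0, -0.1, 6.1]
contact_force: [1.2, -0.4, -0.2]
opening: 0.337
finger_force: 39.7
```

Request:
{"name": "drive_tool", "arguments": {
  "series": [0, 0, -8, 0, 0, -1.5, 4.2, -9.5, 0, 0, 0, 0, 9.8, -22.1, 0, 0, 0, 0, 14, -31.6, 0, 0, 0, 0, 14, -31.6, 0, 0, 0, 0]
}}

```text
clock: 24.98
tcp_pos: [473.6, -278.3, 134.7]
ee_rot: [-180.0, 0.1, 7.1]
contact_force: [1.4, -0.1, -0.8]
opening: 0.34
finger_force: 39.8
```

Request:
{"name": "drive_tool", "arguments": {
  "series": [14, -31.6, 0, 0, 0, 0, 14, -31.6, 0, 0, 0, 0, 14, -31.6, 0, 0, 0, 0, 14, -31.6, 0, 0, 0, 0, 14, -31.6, 0, 0, 0, 0]
}}

```text
clock: 25.4
tcp_pos: [523.2, -111.8, 134.9]
ee_rot: [-180.0, 0.1, 7.2]
contact_force: [0.5, -1.1, -0.3]
opening: 0.339
finger_force: 39.8
```

Request:
{"name": "drive_tool", "arguments": {
  "series": [14, -31.6, 0, 0, 0, 0, 14, -31.6, 0, 0, 0, 0, 9.8, -22.1, 0, 0, 0, 0, 4.2, -9.5, 0, 0, 0, 0, 0, 0, 0, 0, 0, 0]
}}

```text
clock: 25.82
tcp_pos: [553.4, -12.3, 134.7]
ee_rot: [-180.0, 0.1, 7.4]
contact_force: [0.9, 0.2, -1.0]
opening: 0.334
finger_force: 39.8
```

Request:
{"name": "drive_tool", "arguments": {
  "series": [0, 0, 0, 0, 0, 0, 0, 0, 0, 0, 0, 0, 0, 0, 0, 0, 0, 0, 0, 0, 0, 0, 0, 0, 0, 0, 0, 0, 0, 0]
}}

```text
clock: 26.23
tcp_pos: [553.1, -15.4, 135.4]
ee_rot: [-180.0, 0.0, 7.2]
contact_force: [0.7, -0.1, -0.0]
opening: 0.335
finger_force: 39.8
```

```bash
python3 go.py 553.2 -14.2 72 180 0 7.3
```

```text
t 26.23 now [553.15 -15.41 135.43] [-180.     0.     7.2] q [ 18.68  15.34 -23.73  -0.   -50.93  78.52]
shift [ 0.21 -1.19 63.43] turn [-0.   0.  -0.1]
```

Request:
{"name": "drive_tool", "arguments": {
  "series": [0, -1, 15, 0, 0, 0, 0, 0, 22, 0, 0, 0, 0, 0, 15, 0, 0, 0, 0, 0, 7, 0, 0, 0, 0, 0, 2, 0, 0, 0]
}}

```text
clock: 26.65
tcp_pos: [552.4, -14.2, 73.2]
ee_rot: [180.0, 0.1, 7.2]
contact_force: [-0.3, 0.5, -0.6]
opening: 0.342
finger_force: 39.8
```

Request:
{"name": "drive_tool", "arguments": {
  "series": [0, 0, 1, 0, 0, 0, 0, 0, 1, 0, 0, 0, 0, 0, 0.5, 0, 0, 0, 0, 0, 0, 0, 0, 0, 0, 0, 0, 0, 0, 0]
}}

```text
clock: 27.07
tcp_pos: [553.6, -13.5, 72.5]
ee_rot: [-180.0, -0.1, 7.3]
contact_force: [0.5, 0.3, -0.9]
opening: 0.341
finger_force: 39.8
```

Request:
{"name": "drive_tool", "arguments": {
  "series": [0, 0, 0.3, 0, 0, 0, 0, 0, 0, 0, 0, 0, 0, 0, 0, 0, 0, 0, 0, 0, 0, 0, 0, 0, 0, 0, 0, 0, 0, 0]
}}

```text
clock: 27.48
tcp_pos: [553.5, -13.5, 72.0]
ee_rot: [-180.0, -0.0, 7.3]
contact_force: [-1.4, 0.6, 5.9]
opening: 0.337
finger_force: 40.4
```

Request:
{"name": "drive_tool", "arguments": {
  "series": [0, 0, 0, 0, 0, 0, 0, 0, 0, 0, 0, 0, 0, 0, 0, 0, 0, 0, 0, 0, 0, 0, 0, 0, 0, 0, 0, 0, 0, 0],
  "claw": 0.6
}}

```text
clock: 27.9
tcp_pos: [553.1, -13.7, 71.4]
ee_rot: [180.0, 0.0, 7.3]
contact_force: [-0.6, 0.0, -0.1]
opening: 0.599
finger_force: 0.0
```

Request:
{"name": "drive_tool", "arguments": {
  "series": [0, 0, -8, 0, 0, 0, 0, 0, -20, 0, 0, 0, 0, 0, -35, 0, 0, 0, 0, 0, -40, 0, 0, 0, 0, 0, -40, 0, 0, 0]
}}

```text
clock: 28.32
tcp_pos: [552.6, -13.9, 216.5]
ee_rot: [180.0, 0.1, 7.3]
contact_force: [2.1, 0.2, 0.4]
opening: 0.599
finger_force: 0.0
```

Request:
{"name": "drive_tool", "arguments": {
  "series": [0, 0, -30, 0, 0, 0, 0, 0, -12, 0, 0, 0, 0, 0, 0, 0, 0, 0, 0, 0, 0, 0, 0, 0, 0, 0, 0, 0, 0, 0]
}}

```text
clock: 28.73
tcp_pos: [552.6, -13.7, 256.0]
ee_rot: [-180.0, 0.1, 7.3]
contact_force: [0.2, -0.0, -0.0]
opening: 0.597
finger_force: 0.0
```

```bash
cat > k.py <<'E'
import numpy as np
from plant import status
from scipy.spatial.transform import Rotation as R
E=lambda s,a:R.from_euler(s,a,degrees=True)
def fk(q):
    a=E("z",q[0])*E("y",q[1]-q[2])*E("x",-q[3])*E("y",-q[4])*E("x",-q[5])
    return a
o=status.get_obs();q=o["qpos"];C=fk(q).inv()*E("xyz",o["ee_rot"])
print("const",C.as_matrix().round(2).tolist())
def wrist(q1,p,T):
    M=(E("z",q1)*E("y",p)).inv()*T*C.inv()   # =Rx(-q4)Ry(-q5)Rx(-q6)
    a=-M.as_euler("XYX",degrees=True); s=[a]
    s.append(np.array([a[0]+180,-a[1],a[2]+180])); return [((x+180)%360-180).round(0) for x in s]
if __name__=="__main__":
  for psi,sg in((-83.5,-1),(96.5,1)):
    for q1,p in((30,45),(35,60)):
      for tilt in(0,45,90):
        T=E("xyz",[180,0,psi])*E("y",sg*tilt)
        print(psi,q1,p,tilt,T.apply([0,0,1]).round(2),wrist(q1,p,T))
E
python3 k.py
```

```text
const [[0.0, 0.0, 1.0], [-1.0, 0.0, 0.0], [-0.0, -1.0, 0.0]]
-83.5 30 45 0 [-0. -0. -1.] [array([  0., -45., -23.]), array([-180.,   45.,  156.])]
-83.5 30 45 45 [-0.08  0.7  -0.71] [array([-65., -46.,  25.]), array([ 115.,   46., -155.])]
-83.5 30 45 90 [-0.11  0.99 -0.  ] [array([-107.,  -74.,   47.]), array([  73.,   74., -133.])]
-83.5 35 60 0 [-0. -0. -1.] [array([  0., -30., -28.]), array([-180.,   30.,  152.])]
-83.5 35 60 45 [-0.08  0.7  -0.71] [array([-84., -39.,  45.]), array([  96.,   39., -135.])]
-83.5 35 60 90 [-0.11  0.99 -0.  ] [array([-115.,  -76.,   63.]), array([  65.,   76., -117.])]
96.5 30 45 0 [ 0.  0. -1.] [array([  0., -45., 156.]), array([-180.,   45.,  -24.])]
96.5 30 45 45 [-0.08  0.7  -0.71] [array([ -65.,  -46., -155.]), array([115.,  46.,  25.])]
96.5 30 45 90 [-0.11  0.99  0.  ] [array([-107.,  -74., -133.]), array([73., 74., 47.])]
96.5 35 60 0 [ 0.  0. -1.] [array([  0., -30., 152.]), array([-180.,   30.,  -28.])]
96.5 35 60 45 [-0.08  0.7  -0.71] [array([ -84.,  -39., -135.]), array([96., 39., 45.])]
96.5 35 60 90 [-0.11  0.99  0.  ] [array([-115.,  -76., -117.]), array([65., 76., 63.])]
```

Request:
{"name": "drive_tool", "arguments": {
  "series": [0, 0, 0, 0, 0, 7, 0, 0, 0, 0, 0, 7, 0, 0, 0, 0, 0, 7, 0, 0, 0, 0, 0, 7, 0, 0, 0, 0, 0, 7]
}}

```text
clock: 29.15
tcp_pos: [552.5, -13.8, 254.9]
ee_rot: [179.9, 0.1, -28.1]
contact_force: [0.9, -0.2, 0.2]
opening: 0.603
finger_force: 0.0
```

Request:
{"name": "drive_tool", "arguments": {
  "series": [0, 0, 0, 0, 0, 7, 0, 0, 0, 0, 0, 7, 0, 0, 0, 0, 0, 7, 0, 0, 0, 0, 0, 7, 0, 0, 0, 0, 0, 7]
}}

```text
clock: 29.57
tcp_pos: [552.5, -13.8, 254.9]
ee_rot: [179.8, 0.0, -63.1]
contact_force: [0.3, -0.4, 0.8]
opening: 0.604
finger_force: 0.0
```

Request:
{"name": "drive_tool", "arguments": {
  "series": [0, 0, 0, 0, 0, 7, 0, 0, 0, 0, 0, 7, 0, 0, 0, 0, 0, 6.8, -31, -2, 0, 0, 0, 0, -31, -2, 0, 0, 0, 0]
}}

```text
clock: 29.98
tcp_pos: [549.5, 47.8, 254.9]
ee_rot: [179.8, -0.1, -83.7]
contact_force: [0.1, 0.8, -0.5]
opening: 0.599
finger_force: 0.0
```

Request:
{"name": "drive_tool", "arguments": {
  "series": [-31, -2, 0, 0, 0, 0, -31, -2, 0, 0, 0, 0, -31, -2, 0, 0, 0, 0, -31, -2, 0, 0, 0, 0, -31, -2, 0, 0, 0, 0]
}}

```text
clock: 30.4
tcp_pos: [541.8, 204.7, 255.0]
ee_rot: [179.9, -0.1, -83.5]
contact_force: [1.3, 0.0, -0.3]
opening: 0.594
finger_force: 0.0
```

Request:
{"name": "drive_tool", "arguments": {
  "series": [-31, -2, 0, 0, 0, 0, 0, 0, 0, 0, -4, 0, 0, 0, 0, 0, -4, 0, 0, 0, 0, 0, -4, 0, 0, 0, 0, 0, -4, 0]
}}

```text
clock: 30.82
tcp_pos: [540.4, 235.3, 255.1]
ee_rot: [179.9, 16.1, -83.5]
contact_force: [-0.2, -0.2, 0.7]
opening: 0.605
finger_force: 0.0
```

Request:
{"name": "drive_tool", "arguments": {
  "series": [0, 0, 0, 0, -4, 0, 0, 0, 0, 0, -4, 0, 0, 0, 0, 0, -4, 0, 0, 0, 0, 0, -4, 0, 0, 0, 0, 0, -4, 0]
}}

```text
clock: 31.23
tcp_pos: [540.8, 234.6, 255.5]
ee_rot: [179.9, 36.2, -83.6]
contact_force: [0.7, -1.2, -1.4]
opening: 0.601
finger_force: 0.0
```

Request:
{"name": "drive_tool", "arguments": {
  "series": [0, 0, 0, 0, -4, 0, 0, 0, 0, 0, -4, 0, 0, 0, 0, 0, -4, 0, 0, 0, 0, 0, -4, 0, 0, 0, 0, 0, -4, 0]
}}

```text
clock: 31.65
tcp_pos: [541.0, 234.4, 255.5]
ee_rot: [179.8, 56.2, -83.7]
contact_force: [0.0, 0.1, -0.6]
opening: 0.598
finger_force: 0.0
```

```bash
python3 go.py 540 235 256 180 0 -83.5; grep -n . /dev/null; python3 - <<'E'
from scipy.spatial.transform import Rotation as R
T=R.from_euler("xyz",[180,0,-83.5],degrees=True)*R.from_euler("y",-89.9,degrees=True)
print(T.as_euler("xyz",degrees=True))
E
```

```text
t 31.65 now [540.97 234.36 255.55] [179.83  56.2  -83.71] q [  4.74  18.71  -2.35 -57.54 -79.85  18.52]
shift [-0.79  0.89  0.37] turn [ 0.05 56.2  -0.11]
[180.   89.9 -83.5]
```

Request:
{"name": "drive_tool", "arguments": {
  "series": [0, 0, 0, 0, -5, 0, 0, 0, 0, 0, -5, 0, 0, 0, 0, 0, -5, 0, 0, 0, 0, 0, -5, 0, 0, 0, 0, 0, -5, 0]
}}

```text
clock: 32.07
tcp_pos: [541.2, 234.0, 255.7]
ee_rot: [179.3, 81.3, -84.3]
contact_force: [-0.3, -0.0, -0.9]
opening: 0.599
finger_force: 0.0
```

Request:
{"name": "drive_tool", "arguments": {
  "series": [0, 0, 0, 0, -5, 0, 0, 0, 0, 0, -3.8, 0, 15, 0, 0, 0, 0, 0, 20, 0, 0, 0, 0, 0, 20, 0, 0, 0, 0, 0]
}}

```text
clock: 32.48
tcp_pos: [540.8, 234.1, 199.4]
ee_rot: [134.8, 89.8, -128.7]
contact_force: [-0.2, 0.7, 0.3]
opening: 0.596
finger_force: 0.0
```

Request:
{"name": "drive_tool", "arguments": {
  "series": [20, 0, 0, 0, 0, 0, 8, 0, 0, 0, 0, 0, 0, 0, 0, 0, 0, 0, 0, 0, 0, 0, 0, 0, 0, 0, 0, 0, 0, 0]
}}

```text
clock: 32.9
tcp_pos: [541.4, 234.3, 174.3]
ee_rot: [-169.4, 89.8, -73.0]
contact_force: [-0.0, -0.4, 0.5]
opening: 0.601
finger_force: 0.0
```

Request:
{"name": "drive_tool", "arguments": {
  "series": [0, 0, 0, 0, 0, 0, 0, 0, 0, 0, 0, 0, 0, 0, 0, 0, 0, 0, 0, 0, 0, 0, 0, 0, 0, 0, 0, 0, 0, 0]
}}

```text
clock: 33.32
tcp_pos: [541.2, 234.3, 174.1]
ee_rot: [-167.7, 89.8, -71.2]
contact_force: [-0.4, -0.3, 0.4]
opening: 0.601
finger_force: 0.0
```

```bash
python3 go.py 522.6 337.4 172 180 89.9 -83.5; python3 - <<'E'
from plant import viewer,status
import cv2
cv2.imwrite("pics/w2.png",viewer.get_image("wrist"))
E
```

```text
t 33.32 now [541.22 234.31 174.05] [-167.7    89.78  -71.22] q [ -7.77  42.68  -3.71 -79.43 -99.62  47.36]
shift [  1.66   6.87 104.54] turn [-0.02 -0.11  0.05]
```

View pics/w2.png

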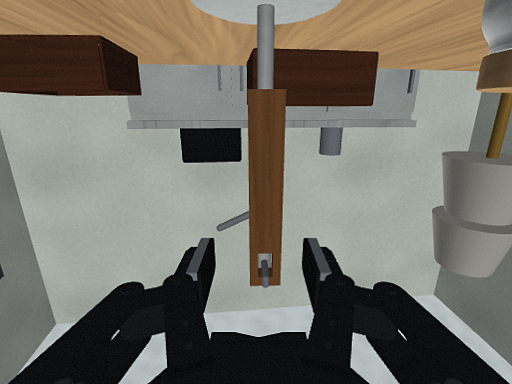

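The wrist view (upside down) shows the hanging slat at column 267, with the gripper midline at about 259, which agrees with the computed 7 mm shift along the tool's y axis. The path is clear, so I'm approaching.

Request:
{"name": "drive_tool", "arguments": {
  "series": [1, 3.5, 8, 0, 0, 0, 1, 3.4, 18, 0, 0, 0, 0, 0, 25, 0, 0, 0, 0, 0, 22, 0, 0, 0, 0, 0, 14, 0, 0, 0]
}}

```text
clock: 33.78
tcp_pos: [523.4, 322.7, 171.3]
ee_rot: [163.2, 89.8, -100.2]
contact_force: [-0.2, 0.9, 0.2]
opening: 0.599
finger_force: 0.0
```

Request:
{"name": "drive_tool", "arguments": {
  "series": [0, 0, 9, 0, 0, 0, 0, 0, 5, 0, 0, 0, 0, 0, 3, 0, 0, 0, 0, 0, 0, 0, 0, 0, 0, 0, 0, 0, 0, 0]
}}

```text
clock: 34.2
tcp_pos: [522.7, 336.4, 171.2]
ee_rot: [-179.0, 89.8, -82.5]
contact_force: [0.2, 0.2, 0.1]
opening: 0.598
finger_force: 0.0
```

Request:
{"name": "drive_tool", "arguments": {
  "series": [0, 0, 0, 0, 0, 0, 0, 0, 0, 0, 0, 0, 0, 0, 0, 0, 0, 0, 0, 0, 0, 0, 0, 0, 0, 0, 0, 0, 0, 0]
}}

```text
clock: 34.62
tcp_pos: [522.7, 336.6, 171.2]
ee_rot: [179.0, 89.8, -84.5]
contact_force: [0.7, 0.7, -1.0]
opening: 0.597
finger_force: 0.0
```

```bash
python3 go.py 522.6 337.4 172 180 89.9 -83.5; python3 - <<'E'
from plant import viewer,status
import cv2
cv2.imwrite("pics/w3.png",viewer.get_image("wrist"))
E
```

```text
t 34.62 now [522.72 336.61 171.22] [179.05  89.8  -84.49] q [  0.35  41.8   -7.05 -85.26 -93.87  49.01]
shift [-0.78  0.03  0.79] turn [-0.04 -0.1  -0.  ]
```

View pics/w3.png

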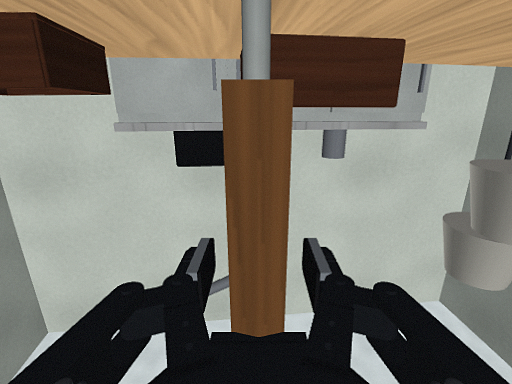

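The slat is centred between the pads (column 258). Closing, then lifting 12 mm.

Request:
{"name": "drive_tool", "arguments": {
  "series": [0, 0, 0, 0, 0, 0, 0, 0, 0, 0, 0, 0, 0, 0, 0, 0, 0, 0, 0, 0, 0, 0, 0, 0, 0, 0, 0, 0, 0, 0],
  "claw": 0,
  "squeeze": 50
}}

```text
clock: 35.08
tcp_pos: [522.6, 336.9, 171.2]
ee_rot: [-179.6, 89.8, -83.1]
contact_force: [-0.2, -0.9, 0.7]
opening: 0.333
finger_force: 53.9
```

Request:
{"name": "drive_tool", "arguments": {
  "series": [0, 0, 0, 0, 0, 0, 0, 0, 0, 0, 0, 0, 0, 0, 0, 0, 0, 0, 0, 0, 0, 0, 0, 0, 0, 0, 0, 0, 0, 0]
}}

```text
clock: 35.5
tcp_pos: [522.6, 336.9, 171.3]
ee_rot: [-179.6, 89.8, -83.1]
contact_force: [0.7, -0.5, -0.2]
opening: 0.341
finger_force: 53.9
```

Request:
{"name": "drive_tool", "arguments": {
  "series": [-3, 0, 0, 0, 0, 0, -4, 0, 0, 0, 0, 0, -4, 0, 0, 0, 0, 0, -1.5, 0, 0, 0, 0, 0, 0, 0, 0, 0, 0, 0]
}}

```text
clock: 35.92
tcp_pos: [522.7, 336.9, 184.5]
ee_rot: [-160.5, 89.8, -64.0]
contact_force: [0.3, -0.4, -0.8]
opening: 0.343
finger_force: 53.9
```

Request:
{"name": "drive_tool", "arguments": {
  "series": [0, 0, 0, 0, 0, 0, 0, 0, 0, 0, 0, 0, 0, 0, 0, 0, 0, 0, 0, 0, 0, 0, 0, 0, 0, 0, 0, 0, 0, 0]
}}

```text
clock: 36.33
tcp_pos: [522.6, 336.9, 183.6]
ee_rot: [174.4, 89.8, -89.1]
contact_force: [0.2, -1.4, -0.3]
opening: 0.337
finger_force: 53.9
```

```bash
python3 go.py 522.6 337.4 184 180 89.9 -83.5
```

```text
t 36.33 now [522.58 336.9  183.57] [174.38  89.8  -89.14] q [  0.35  40.52  -7.1  -85.33 -93.98  47.78]
shift [-0.43 -0.08  0.49] turn [-0.02 -0.1  -0.02]
```

Request:
{"name": "drive_tool", "arguments": {
  "series": [0, 0, -3, 0, 0, 0, 0, 0, -8, 0, 0, 0, 0, 0, -12, 0, 0, 0, 0, 0, -12, 0, 0, 0, 0, 0, -12, 0, 0, 0]
}}

```text
clock: 36.75
tcp_pos: [528.1, 288.6, 183.8]
ee_rot: [179.8, 89.8, -83.8]
contact_force: [0.3, -0.8, 0.0]
opening: 0.343
finger_force: 53.9
```

Request:
{"name": "drive_tool", "arguments": {
  "series": [0, 0, -18, 0, 0, 0, 0, 0, -18, 0, 0, 0, -10, 0, -18, 0, 0, 0, -20, 0, -16, 0, 0, 0, -20, 0, -16, 0, 0, 0]
}}

```text
clock: 37.17
tcp_pos: [537.7, 202.4, 233.9]
ee_rot: [143.1, 89.8, -120.4]
contact_force: [1.0, -0.8, -0.4]
opening: 0.341
finger_force: 53.9
```

Request:
{"name": "drive_tool", "arguments": {
  "series": [-20, 0, -16, 0, 0, 0, -10, 0, -8, 0, 0, 0, 0, 0, -3, 0, 0, 0, 0, 0, 0, 0, 0, 0, 0, 0, 0, 0, 0, 0]
}}

```text
clock: 37.58
tcp_pos: [540.4, 178.2, 263.4]
ee_rot: [154.4, 89.8, -109.2]
contact_force: [-0.4, -0.7, -0.5]
opening: 0.338
finger_force: 53.9
```

```bash
python3 go.py 538 104.8 150 180 0 7.3
```

```text
t 37.58 now [540.43 178.21 263.42] [ 154.36   89.81 -109.2 ] q [ -12.68   34.89   -1.87  -78.14 -105.11   38.28]
shift [113.64  10.49 -72.35] turn [-69.75  68.81 -70.05]
```

Free of the peg. Tilting back to point down.

Request:
{"name": "drive_tool", "arguments": {
  "series": [0, 0, 0, 0, 3, 0, 0, 0, 0, 0, 5, 0, 0, 0, 0, 0, 5, 0, 0, 0, 0, 0, 5, 0, 0, 0, 0, 0, 5, 0]
}}

```text
clock: 38.0
tcp_pos: [540.4, 178.5, 262.8]
ee_rot: [179.7, 66.6, -83.8]
contact_force: [-0.6, 0.9, -0.6]
opening: 0.337
finger_force: 53.9
```

Request:
{"name": "drive_tool", "arguments": {
  "series": [0, 0, 0, 0, 5, 0, 0, 0, 0, 0, 5, 0, 0, 0, 0, 0, 5, 0, 0, 0, 0, 0, 5, 0, 0, 0, 0, 0, 4, 0]
}}

```text
clock: 38.42
tcp_pos: [540.3, 179.2, 263.9]
ee_rot: [-180.0, 42.6, -83.4]
contact_force: [-0.4, 0.2, -0.1]
opening: 0.339
finger_force: 53.9
```

Request:
{"name": "drive_tool", "arguments": {
  "series": [0, 0, 0, 0, 4, 0, 0, 0, 0, 0, 4, 0, 0, 0, 0, 0, 4, 0, 0, 0, 0, 0, 4, 0, 0, 0, 0, 0, 4, 0]
}}

```text
clock: 38.83
tcp_pos: [539.9, 179.1, 263.0]
ee_rot: [179.9, 22.6, -83.4]
contact_force: [0.1, -0.7, -0.2]
opening: 0.343
finger_force: 53.9
```

Request:
{"name": "drive_tool", "arguments": {
  "series": [0, 0, 0, 0, 4, 0, 0, 0, 0, 0, 4, 0, 0, 0, 0, 0, 4, 0, 0, 0, 0, 0, 4, 0, 0, 0, 0, 0, 4, 0]
}}

```text
clock: 39.25
tcp_pos: [539.7, 179.1, 262.9]
ee_rot: [179.9, 2.6, -83.4]
contact_force: [-0.2, -0.4, -0.9]
opening: 0.339
finger_force: 53.9
```

Request:
{"name": "drive_tool", "arguments": {
  "series": [0, 0, 0, 0, 2.8, 0, 0, 0, 0, 0, 0, 0, 0, 0, 0, 0, 0, 0, 0, 0, 0, 0, 0, 0, 0, 0, 0, 0, 0, 0]
}}

```text
clock: 39.67
tcp_pos: [540.5, 178.1, 263.8]
ee_rot: [179.9, 0.0, -83.5]
contact_force: [-0.1, -0.6, -0.3]
opening: 0.339
finger_force: 53.9
```

```bash
python3 go.py 538 104.8 150 180 0 7.3
```

```text
t 39.67 now [540.45 178.06 263.8 ] [179.95   0.05 -83.53] q [ 37.89  10.25 -12.    -0.07 -67.78 -31.39]
shift [ 72.61  10.58 113.75] turn [  0.01   0.08 -90.83]
```

Request:
{"name": "drive_tool", "arguments": {
  "series": [10, 1.6, 0, 0, 0, 0, 20, 3, 0, 0, 0, 0, 25, 3.5, 0, 0, 0, 0, 17.6, 2.5, 0, 0, 0, -4, 0, 0, 0, 0, 0, -7]
}}

```text
clock: 40.08
tcp_pos: [537.7, 101.3, 264.6]
ee_rot: [-180.0, 0.0, -72.5]
contact_force: [-0.2, 0.2, -1.1]
opening: 0.335
finger_force: 54.0
```

Request:
{"name": "drive_tool", "arguments": {
  "series": [0, 0, 0, 0, 0, -7, 0, 0, 0, 0, 0, -7, 0, 0, 0, 0, 0, -7, 0, 0, 0, 0, 0, -7, 0, 0, 0, 0, 0, -7]
}}

```text
clock: 40.5
tcp_pos: [538.2, 103.7, 264.5]
ee_rot: [-180.0, 0.0, -37.3]
contact_force: [-0.1, -0.1, 0.2]
opening: 0.343
finger_force: 53.9
```

Request:
{"name": "drive_tool", "arguments": {
  "series": [0, 0, 0, 0, 0, -7, 0, 0, 0, 0, 0, -7, 0, 0, 0, 0, 0, -7, 0, 0, 0, 0, 0, -7, 0, 0, 0, 0, 0, -7]
}}

```text
clock: 40.92
tcp_pos: [538.2, 103.7, 264.5]
ee_rot: [-180.0, -0.0, -2.2]
contact_force: [-0.4, -0.7, -0.0]
opening: 0.335
finger_force: 53.9
```

Request:
{"name": "drive_tool", "arguments": {
  "series": [0, 0, 10, 0, 0, -6, 0, 0, 25, 0, 0, -3.8, 0, 0, 30, 0, 0, 0, 0, 0, 30, 0, 0, 0, 0, 0, 25, 0, 0, 0]
}}

```text
clock: 41.33
tcp_pos: [537.7, 103.5, 142.9]
ee_rot: [-180.0, 0.0, 7.2]
contact_force: [-0.5, -1.1, -0.2]
opening: 0.335
finger_force: 53.9
```

Request:
{"name": "drive_tool", "arguments": {
  "series": [0, 0, 20, 0, 0, 0, 0, 0, 10, 0, 0, 0, 0, 0, 0, 0, 0, 0, 0, 0, 0, 0, 0, 0, 0, 0, 0, 0, 0, 0]
}}

```text
clock: 41.75
tcp_pos: [539.3, 104.9, 115.8]
ee_rot: [-180.0, -0.1, 7.3]
contact_force: [-0.4, -0.5, 1.2]
opening: 0.336
finger_force: 53.9
```

Request:
{"name": "drive_tool", "arguments": {
  "series": [0, 0, 0, 0, 0, 0, 0, 0, 0, 0, 0, 0, 0, 0, 0, 0, 0, 0, 0, 0, 0, 0, 0, 0, 0, 0, 0, 0, 0, 0]
}}

```text
clock: 42.17
tcp_pos: [538.4, 105.0, 114.7]
ee_rot: [-180.0, -0.0, 7.3]
contact_force: [0.3, 0.7, -0.6]
opening: 0.341
finger_force: 53.9
```

```bash
python3 go.py 537.5 104.8 66 180 0 7.3
```

```text
t 42.17 now [538.36 105.   114.65] [-179.99   -0.03    7.29] q [ 31.51  16.33 -25.67   0.   -47.97  65.78]
shift [-0.9   0.1  48.65] turn [-0.01 -0.03 -0.01]
```

Request:
{"name": "drive_tool", "arguments": {
  "series": [-1, 0, 12, 0, 0, 0, 0, 0, 18, 0, 0, 0, 0, 0, 12, 0, 0, 0, 0, 0, 5, 0, 0, 0, 0, 0, 1, 0, 0, 0]
}}

```text
clock: 42.58
tcp_pos: [536.7, 104.5, 65.3]
ee_rot: [180.0, 0.1, 7.3]
contact_force: [-0.8, 0.5, -1.0]
opening: 0.337
finger_force: 53.9
```

Request:
{"name": "drive_tool", "arguments": {
  "series": [0, 0, 0.5, 0, 0, 0, 0, 0, 0.5, 0, 0, 0, 0, 0, 0.5, 0, 0, 0, 0, 0, 0.5, 0, 0, 0, 0, 0, 0, 0, 0, 0]
}}

```text
clock: 43.0
tcp_pos: [537.5, 104.9, 64.7]
ee_rot: [-180.0, -0.0, 7.3]
contact_force: [-0.2, -0.3, -1.1]
opening: 0.339
finger_force: 53.9
```

Request:
{"name": "drive_tool", "arguments": {
  "series": [0, 0, 0.5, 0, 0, 0, 0, 0, 0.5, 0, 0, 0, 0, 0, 0.5, 0, 0, 0, 0, 0, 0, 0, 0, 0, 0, 0, 0, 0, 0, 0]
}}

```text
clock: 43.42
tcp_pos: [537.3, 104.7, 62.8]
ee_rot: [180.0, 0.0, 7.3]
contact_force: [0.3, -0.0, -0.7]
opening: 0.337
finger_force: 53.9
```

Request:
{"name": "drive_tool", "arguments": {
  "series": [0, 0, 0.5, 0, 0, 0, 0, 0, 0.5, 0, 0, 0, 0, 0, 0, 0, 0, 0, 0, 0, 0, 0, 0, 0, 0, 0, 0, 0, 0, 0]
}}

```text
clock: 43.83
tcp_pos: [537.3, 104.8, 61.8]
ee_rot: [180.0, 0.0, 7.3]
contact_force: [0.7, 0.2, -0.6]
opening: 0.338
finger_force: 53.9
```

Request:
{"name": "drive_tool", "arguments": {
  "series": [0, 0, 0, 0, 0, 0, 0, 0, 0, 0, 0, 0, 0, 0, 0, 0, 0, 0, 0, 0, 0, 0, 0, 0, 0, 0, 0, 0, 0, 0]
}}

```text
clock: 44.25
tcp_pos: [537.3, 104.7, 61.8]
ee_rot: [-180.0, -0.0, 7.3]
contact_force: [-0.5, -0.2, -0.9]
opening: 0.339
finger_force: 53.9
```

Request:
{"name": "drive_tool", "arguments": {
  "series": [0, 0, 0.4, 0, 0, 0, 0, 0, 0.4, 0, 0, 0, 0, 0, 0, 0, 0, 0, 0, 0, 0, 0, 0, 0, 0, 0, 0, 0, 0, 0]
}}

```text
clock: 44.67
tcp_pos: [537.3, 104.8, 61.2]
ee_rot: [-180.0, -0.0, 7.3]
contact_force: [-1.2, -0.5, 3.0]
opening: 0.34
finger_force: 54.2
```

Request:
{"name": "drive_tool", "arguments": {
  "series": [0, 0, 0.4, 0, 0, 0, 0, 0, 0.3, 0, 0, 0, 0, 0, 0, 0, 0, 0, 0, 0, 0, 0, 0, 0, 0, 0, 0, 0, 0, 0]
}}

```text
clock: 45.08
tcp_pos: [537.3, 104.8, 61.1]
ee_rot: [180.0, -0.0, 7.3]
contact_force: [-4.1, -0.3, 10.4]
opening: 0.339
finger_force: 55.4
```

Request:
{"name": "drive_tool", "arguments": {
  "series": [0, 0, 0, 0, 0, 0, 0, 0, 0, 0, 0, 0, 0, 0, 0, 0, 0, 0, 0, 0, 0, 0, 0, 0, 0, 0, 0, 0, 0, 0],
  "claw": 0.6
}}

```text
clock: 45.5
tcp_pos: [537.3, 104.7, 60.1]
ee_rot: [180.0, 0.0, 7.3]
contact_force: [0.1, 1.1, -0.1]
opening: 0.598
finger_force: 0.0
```

Request:
{"name": "drive_tool", "arguments": {
  "series": [0, 0, -5, 0, 0, 0, 0, 0, -15, 0, 0, 0, 0, 0, -30, 0, 0, 0, 0, 0, -40, 0, 0, 0, 0, 0, -40, 0, 0, 0]
}}

```text
clock: 45.92
tcp_pos: [536.5, 104.3, 191.5]
ee_rot: [179.9, 0.1, 7.3]
contact_force: [1.3, 1.3, 0.4]
opening: 0.602
finger_force: 0.0
```

Request:
{"name": "drive_tool", "arguments": {
  "series": [-20, 0, -30, 0, 0, 0, -30, 0, -20, 0, 0, 0, -30, 0, 0, 0, 0, 0, -20, 0, 0, 0, 0, 0, 0, 0, 0, 0, 0, 0]
}}

```text
clock: 46.33
tcp_pos: [434.9, 91.2, 241.4]
ee_rot: [-179.9, -0.1, 7.3]
contact_force: [-0.4, -0.8, -0.9]
opening: 0.598
finger_force: 0.0
```

Request:
{"name": "drive_tool", "arguments": {
  "series": [0, 0, 0, 0, 0, 0, 0, 0, 0, 0, 0, 0, 0, 0, 0, 0, 0, 0, 0, 0, 0, 0, 0, 0, 0, 0, 0, 0, 0, 0]
}}

```text
clock: 46.75
tcp_pos: [438.5, 92.1, 239.9]
ee_rot: [180.0, 0.1, 7.3]
contact_force: [-0.3, -0.8, 0.5]
opening: 0.599
finger_force: 0.0
```

```bash
python3 - <<'E'
from plant import viewer,status
from h import *
o=status.get_obs();w=viewer.get_image("wrist");t=viewer.get_image("scene")
cv2.imwrite("pics/w9.png",w);cv2.imwrite("pics/s9.png",t)
# rectify wrist view onto plane z=62 (tower top), 1 px = 2 mm, base frame; print coarse brightness/brownness map
from scipy.spatial.transform import Rotation as R
i=viewer.camera_info("wrist");T=np.eye(4);T[:3,:3]=R.from_euler("xyz",o["ee_rot"],degrees=True).as_matrix();T[:3,3]=o["tcp_pos"]
W=np.linalg.inv(T@i["T_tool_cam"])
c,s=np.cos(np.radians(7.3)),np.sin(np.radians(7.3))
X,Y=np.meshgrid(np.arange(110,-111,-10),np.arange(110,-111,-5),indexing="ij")
P=np.stack([545.6+c*X-s*Y,45.3+s*X+c*Y,np.full(X.shape,62.)],-1).reshape(-1,3)
uv=cv2.projectPoints(P,cv2.Rodrigues(W[:3,:3])[0],W[:3,3],i["intrinsics"],np.array([i["k1"],0,0,0.]))[0].reshape(-1,2).astype(np.float32)
g=cv2.remap(w,uv[:,0].reshape(X.shape),uv[:,1].reshape(X.shape),cv2.INTER_LINEAR)
print(o["tcp_pos"])
for r,x in zip(g[:,:,2],X[:,0]): print("%4d"%x," ".join("%3d"%v for v in r))
E
```

```text
[438.51484592  92.09839323 239.8867603 ]
 110   0   0   0   0   0   0   0   0   0   0   0   0   0   0   0   0   0   0   0   0   0   0   0   0   0   0   0   0   0   0   0   0   0   0   0   0   0   0   0   0   0   0   0   0   0
 100   0   0   0   0   0   0   0   0   0   0   0   0   0   0   0   0   0   0   0   0   0   0   0   0   0   0   0   0   0   0   0   0   0   0   0   0   0   0   0   0   0   0   0   0   0
  90   0   0   0   0   0   0   0   0   0   0   0   0   0   0   0   0   0   0   0   0   0   0   0   0   0   0   0   0   0   0   0   0   0   0   0   0   0   0   0   0   0   0   0   0   0
  80   0   0   0   0   0   0   0   0   0   0   0   0   0   0   0   0   0   0   0   0   0   0   0   0   0   0   0   0   0   0   0   0   0   0   0   0   0   0   0   0   0   0   0   0   0
  70 162 163 163 161 160 161 160  92 109 126 112 119 124 120 130 132 133 133 134 133 133 129 129 132 136 138 140 144 142  66  69 121 123 107  89  65 123 174 179 176 173 171 174 174 176
  60 181 182 178 178 175 174 171 113 109 125 114 115 126 119 115 114 114 114 115 115 112 113 111 108 108 109 106 106 108 106  66 124 1
[... 2495 characters left out ...]
6  64  70  66 128 159 190 190 193 193 196 192 191 190 185 179 178 176 174 174 182 182  68 112 123 119 117 128 114 191 190 185 183 182 174 172 172
 -90 172 174 183 187 186 184 181 148 146 142 144 145 143 173 191 197 191 189 187 187 184 190 186 187 185 186 190 194 193 191 188 185 182 186 188 188 189 188 186 185 180 177 174 167 166
-100 183 182 181 181 178 175 176 173 176 176 173 175 177 183 188 187 190 189 188 186 182 183 177 176 174 180 182 185 183 183 183 181 179 175 172 172 170 173 171 173 170 169 169 172 181
-110 172 172 172 171 173 167 164 158 161 168 178 183 188 187 189 186 185 184 178 172 168 178 181 185 189 187 186 184 185 184 182 181 174 175 171 174 168 167 162 160 166 171 163 168 175
```

Rectifying the final wrist view to the tower top shows both upper slats straight and flat, with centre lines at about +62 and -58 mm. The holes and ends sit where they should. Handing in.

```bash
python3 -c "
from plant import bot
print(bot.hand_in())"
```

```text
the job is handed in; nothing more can be done
None
```

The teapot stand is built and handed in at about 47 s of the 72 s allowed: all four slats are laid square and released, including the one lifted off the peg. The hand-in gave no verdict back.

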